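# Load a petri dish into the slot of a dish reader

## Task

Lay the petri dish flat in the recess between the four pins of the aluminium sample tray, then slide the tray along the worktop by its blue grip, under the reader's low hood, until it meets the rubber stop hidden inside. Feel for the stop and press the tray against it for about a second, gently but surely (about 8 newtons beyond the drag of the tray; never ram it), then let go and leave the tray resting against the stop. Keep the dish level and clear of the hood, keep the tray flat on the worktop, and do not disturb the other things.

Things in the scene. Friction and masses are not known exactly. Their poses are not given: they have to be found in the camera images.
- dish_mid (a point): centre (half-way up, 8 mm above its underside) of the closed clear petri dish, 69 mm across, 16 mm high, about 30 g; it starts flat on the worktop. z up
- dish: the petri dish as a whole; origin: centre of its underside
- tray: the loose aluminium sample tray, about 0.3 kg; plate 120 mm long (x), 104 mm wide (y), 5 mm thick; origin: underside, plate centre. x: away from the blue grip, into the reader; y: across; z up. Its rear edge is 60 mm from the origin along +x. Its drag on the worktop is about 1 to 6 N, most if also pressed down
- recess (a point): centre of the dish recess, on the plate's upper face (5 mm up), 12 mm from the plate's centre along +x, 48 mm from its rear edge; tray axes. Marked by a dark 60 mm disc. Four steel pins, 6 mm across with tapered tips, 5.5 mm high, stand 40.8 mm from it, at 45 degrees to x and y, leaving about 3 mm of play round the dish
- tray_grip (a point): centre of the tray's blue upright grip, 28 mm above the worktop, 132 mm from the recess along -x and 180 mm from the rear edge. A square post 20 x 20 mm, 5 to 51 mm above the worktop, on a tongue 40 mm wide and 5 mm thick; faces parallel to the tray's x and y. Held firmly by two opposite faces it steers the tray
- reader: the fixed dish reader, a low white box 138 mm wide, 176 mm deep, 62 mm high (71 mm at the black round cap on top), with a slot in its front. Origin: on the worktop below the middle of the hood's front edge; x: straight into the slot; y: across; z up
- slot (a point): middle of the slot's mouth at the hood's front edge, 13.5 mm up; reader axes. The hood's underside is 27 mm above the worktop (a dish in the recess reaches 21 mm); the slot is 110 mm wide; steel cheeks 16 mm high flare out at 23 degrees for 30 mm in front of it. The hidden buffer's free face lies 105 to 135 mm behind this point, different each time, not reported: feel for it
- stop_unit: the depth stop inside the reader, hidden by the hood; this pose is only that of its mount and equals the reader's. Its rubber buffer, whose free face lies 105 to 135 mm inside the slot, gives like a spring of 2.5 N per mm over 10 mm. Press it with 5 to 12 N (beyond the tray's drag); over 16 N is ramming. Once let go it springs back a little; the tray's drag keeps the two touching
- tape: roll of cream label tape, 68 mm across, 19 mm high, lying flat (a bystander); origin: centre of its underside
- stopper: dark green rubber stopper, 33 mm across, 27 mm high (a bystander); origin: centre of its underside
- beaker: small glass beaker, 62 mm across, 80 mm high (a bystander); origin: centre of its underside
There are look-alikes about, which are no part of the job. Leave any brown or turquoise look-alike of the dish alone.

How it is judged:
By the outcome, as a careful person would: the job done as asked, in the order asked, and still so for the second after the job is handed in, with the robot touching nothing.
It also fails if it takes over 72 s, if anything falls off the work surface, if the arm or the gripper's body presses on something with over 40 N, if the wrist force passes 120 N, or if a joint passes its speed limit or range.

## Robot

A 7-joint arm with a two-finger parallel gripper is mounted at the origin on the work surface; the furniture and walls round the work are solid. World frame = base frame: x ahead of the robot, y to its left, z up, the work surface at z = 0. Lengths are in m, angles in rad, forces in N, time in s.
With the tool pointing down it reaches from about 0.425 to 0.925 m from the base axis. Payload 6.8 kg.
Tool frame: the origin (TCP) lies midway between the tips of the shut fingers; the grasp point (between the pads) lies r.tcp_to_grasp behind it (r.tcp_to_grasp is the distance from the TCP to the grasp point, in m); x points along the fingers, y is the direction in which the jaws open and shut, and the axes are right-handed (so a half turn about x gives the same grasp; the last joint's range is limited). The gripper opens to 85 mm and grips with 20 to 120 N. Pads are 22 mm wide; open, the fingers measure 114 mm over their backs; the gripper's body (76 mm by 85 mm) begins 54 mm behind the grasp point. The pads swing forward as they close: fully open they stand 13 mm farther back than shut.
Start: joints at [-1.32, 0.477, 0.022, 1.555, -0.011, 1.109, -0.083], TCP at [0.237, 0.632, 0.231] pointing down, gripper open.
Joint ranges: [-2.96, 2.96], [-0.34, 2.1], [-1.41, 1.46], [0.24, 2.44], [-1.37, 4.51], [0.17, 1.92], [-2.96, 2.96]. Speed limits (rad/s): [2.39, 2.39, 3.14, 3.14, 3.14, 3.14, 3.14].

## Interface

Orientations are given as a rotation vector (axis times angle).
In Python, from bench import r, grab_frame, search_frame, cut_out, pinpoint gives the robot as it stands. The module is installed in compiled form; this text tells all that it offers.
- The arm moves only by the tool apply_moves, never from a script. Its argument "commands" is a list of rows, each a list of 7 numbers: the finger opening in mm, from 0 to 85.4, then the shift along the tool's x, y, z in mm, then the turn, a rotation vector about the tool's x, y, z in rad. A call has 1 to 20 rows; each row is the pose to reach, as a shift and turn from the pose commanded when the call began, along the tool's axes at that moment; what a row does not reach only later rows make up. A row lasts 1/10 s, in which the tool goes at most 50 mm and 8.59 degrees, less where a joint would pass 70% of its speed; a pose out of reach is approached as far as the arm can. A call with a gripper value outside its range is refused whole. The fingers move at their own pace and stop on an object; "force" is the grip in N (left out, the last holds). Time passes only in rows, so rows that repeat a pose let the fingers close. It gives the time, the measured TCP pose, the force and the opening at its end, in the units of the state.
- r.get_obs(): the state, without advancing time (a new reading comes with each control period).
- grab_frame(name): name is "side" or "top"; returns a dict with "pixels" (400x640x3 uint8, red, green, blue), "mtx" (3x3 intrinsics, pixels), "distortion" ([k1, k2, p1, p2, k3] as OpenCV has them; the pictures are not rectified), "position" and "rotation" of the camera in the world. Camera axes: x right, y down, z forward; pixel columns grow to the right and rows downward; lengths in m; the calibration is good to about 2 mm. A picture is of the moment at which its call begins. There is no depth.
- r.hand_in(): hands the job in, once; it reports no verdict.
Trained networks look in the newest picture that a camera, given by its name, has taken for a name from the list of things; names that differ only in an ending like _2 or _b are one class to them, and where a whole thing is asked for, a point or a joint stands for the part that bears it (a point fixed in the world has none). Each returns a list of dicts, best first, with "confidence" (0 to 1); they miss things now and then, are a little off and sometimes report something else, mostly with a low value. They report only what shows in the picture. A call takes as long as a camera call. They do not tell look-alikes from the thing itself.
- search_frame(label, camera): "point" ([column, row] as shares, 0 to 1, of the picture: columns of its width, rows of its height, amid what is visible of it).
- cut_out(label, camera): "pixels" (400x640 bool, what is visible of it) and "point" ([column, row] as shares, 0 to 1, of the picture: columns of its width, rows of its height, amid what is visible of it).
- pinpoint(label, camera): "point" ([column, row] as shares, 0 to 1, of the picture: columns of its width, rows of its height: a listed point, or the origin of a listed thing).
The state is a dict: "clock": time; "joints": joint angles; "qvel": joint speeds; "tau": joint torques, N m; "tcp_pos": TCP position; "orientation": TCP orientation; "contact_force": force on the tool from outside, world axes, zero at the start; "moment": the same for the moment, N m; "grip_width": finger opening in m.
Only numpy, scipy, OpenCV 4.12 (cv2) and the standard library are available. Lean on these libraries where they do the work, as an engineer would, in place of code of your own. Each camera call takes 0.05 s, during which the arm holds its last target.

## Working session

There is one attempt and no reset: what is moved stays moved. The work goes in short steps, Python scripts to look and compute and a tool call to move; the robot and the scene stay as the last step left them, time stands still between calls to the robot, and variables do not carry over. Pictures are saved under pics/ and viewed, and the job is handed in when it is done.

Besides the shell and the picture viewer there is one more tool, called as a command line: name --pt "numbers of a row" for each row, then --argument value for the rest. apply_moves: Moves the arm, as the interface text tells. Its arguments: {"type":"object","properties":{"commands":{"type":"array"},"force":{"type":"number"}},"required":["commands"]}

```bash
mkdir -p pics
cat > h.py <<'E'
import numpy as np,cv2
from bench import r,grab_frame,search_frame,cut_out,pinpoint
from scipy.spatial.transform import Rotation as R
def rotm(a):
    a=np.array(a,float)
    if a.shape==(3,3): return a
    return R.from_rotvec(a).as_matrix() if a.size==3 else R.from_quat(a).as_matrix()
def ray(f,uv):
    p=cv2.undistortPoints(np.array([[uv]],float),np.array(f["mtx"],float),np.array(f["distortion"],float))[0,0]
    d=rotm(f["rotation"])@np.array([p[0],p[1],1.]); return np.array(f["position"],float),d/np.linalg.norm(d)
def onz(f,uv,z):
    o,d=ray(f,uv); return o+d*(z-o[2])/d[2]
def tri(f1,u1,f2,u2):
    o1,d1=ray(f1,u1);o2,d2=ray(f2,u2)
    A=np.stack([d1,-d2],1);s=np.linalg.lstsq(A,o2-o1,rcond=None)[0]
    a=o1+s[0]*d1;b=o2+s[1]*d2
    return (a+b)/2,np.linalg.norm(a-b)
def proj(f,X):
    Rm=rotm(f["rotation"]);rv=cv2.Rodrigues(Rm.T)[0];t=-Rm.T@np.array(f["position"],float)
    return cv2.projectPoints(np.array(X,float).reshape(-1,1,3),rv,t,np.array(f["mtx"],float),np.array(f["distortion"],float))[0][:,0]
def save(f,n): cv2.imwrite("pics/"+n,cv2.cvtColor(f["pixels"],cv2.COLOR_RGB2BGR))
E
python3 - <<'E'
from h import *
s=r.get_obs();print({k:np.round(v,3) for k,v in s.items()},r.tcp_to_grasp)
F={}
for c in("side","top"):
    f=grab_frame(c);F[c]=f;save(f,c+"0.png");print(c,np.round(f["position"],3),np.shape(f["rotation"]),np.round(rotm(f["rotation"])[:,2],2))
Z=dict(dish_mid=.008,dish=0,tray=0,recess=.005,tray_grip=.028,reader=0,slot=.0135,tape=0,stopper=0,beaker=0)
for n,z in Z.items():
    P={}
    for c in F:
        P[c]=[(p["confidence"],np.array(p["point"])*[640,400]) for p in pinpoint(n,c)]
        for k,u in P[c][:3]: print(n,c,round(k,2),u.round(),onz(F[c],u,z).round(4))
    if P["side"] and P["top"]: print("   tri",*tri(F["side"],P["side"][0][1],F["top"],P["top"][0][1]))
E
```

```text
{'clock': np.float64(0.0), 'joints': array([-1.32 ,  0.478,  0.022,  1.556, -0.012,  1.109, -0.083]), 'qvel': array([ 0.003,  0.001, -0.001, -0.001,  0.   ,  0.002,  0.   ]), 'tau': array([ 1.0000e-03, -5.9647e+01,  1.6080e+00, -2.8119e+01,  1.2000e-02,
        1.0000e-02,  0.0000e+00]), 'tcp_pos': array([0.237, 0.631, 0.23 ]), 'orientation': array([ 0.28 ,  1.553, -0.283]), 'contact_force': array([-0.054, -0.075,  0.678]), 'moment': array([ 0.013,  0.008, -0.039]), 'grip_width': np.float64(0.085)} 0.0187
side [ 0.245 -0.893  0.68 ] (3,) [ 0.19  0.73 -0.65]
top [ 0.314 -0.163  0.946] (3,) [ 0.11 -0.01 -0.99]
dish_mid side 0.7 [326. 233.] [ 0.4249 -0.2799  0.008 ]
dish_mid side 0.63 [347. 203.] [ 0.5083 -0.1871  0.008 ]
dish_mid side 0.6 [282. 224.] [ 0.3251 -0.224   0.008 ]
dish_mid top 0.91 [343. 233.] [ 0.3208 -0.2181  0.008 ]
dish_mid top 0.75 [369. 194.] [ 0.4175 -0.285   0.008 ]
dish_mid top 0.67 [333. 157.] [ 0.511  -0.1961  0.008 ]
   tri [ 0.37732588 -0.23525353 -0.02577825] 0.11647495361974496
dish side 0.77 [346. 206.] [ 0.505  -0.1907  0.    ]
dish side 0.76 [329. 238.] [ 
[... 1220 characters left out ...]
544 0.0135]
   tri [0.4574754  0.14832553 0.03226539] 0.00761672471787272
tape side 0.7 [368. 269.] [ 0.4908 -0.4045  0.    ]
tape top 0.79 [421. 162.] [ 0.4968 -0.4192  0.    ]
   tri [ 0.48998108 -0.41451216  0.01396153] 0.008188127675911554
stopper side 0.61 [288. 271.] [ 0.3144 -0.3667  0.    ]
stopper top 0.55 [398. 238.] [ 0.309  -0.3559  0.    ]
   tri [ 0.31215951 -0.3584124  -0.01032642] 0.006518102775541074
beaker side 0.81 [325. 320.] [ 0.3621 -0.5044 -0.    ]
beaker top 0.75 [459. 213.] [ 0.3687 -0.5084  0.    ]
beaker top 0.64 [420. 161.] [ 0.4994 -0.4169  0.    ]
beaker top 0.57 [192. 175.] [0.469  0.1556 0.    ]
   tri [ 0.36504355 -0.50661403  0.00348661] 0.006982148887078005
```

Run:
```python
import cv2
for c in("side","top"):
    i=cv2.imread(f"pics/{c}0.png");cv2.imwrite(f"pics/{c}0z.png",cv2.resize(i[90:350,150:500],None,fx=2.2,fy=2.2,interpolation=cv2.INTER_CUBIC))
```

```text
(no output)
```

View pics/side0.png

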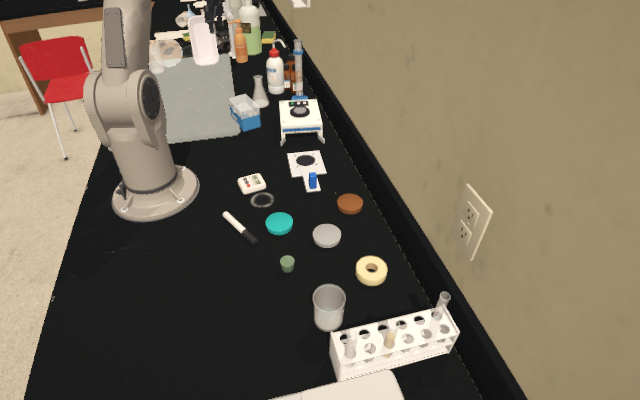

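View pics/top0.png

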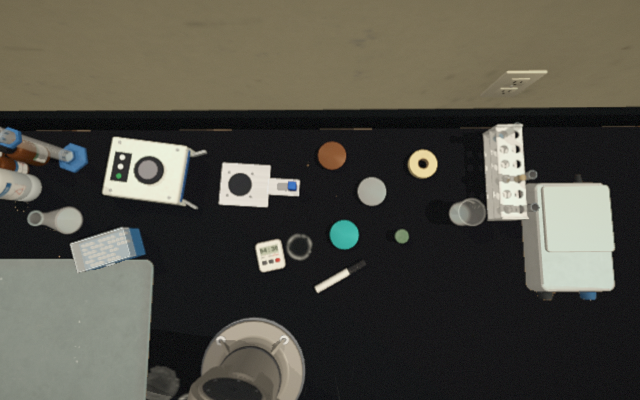

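```bash
sleep 0.1
```

```text
(no output)
```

View pics/side0z.png

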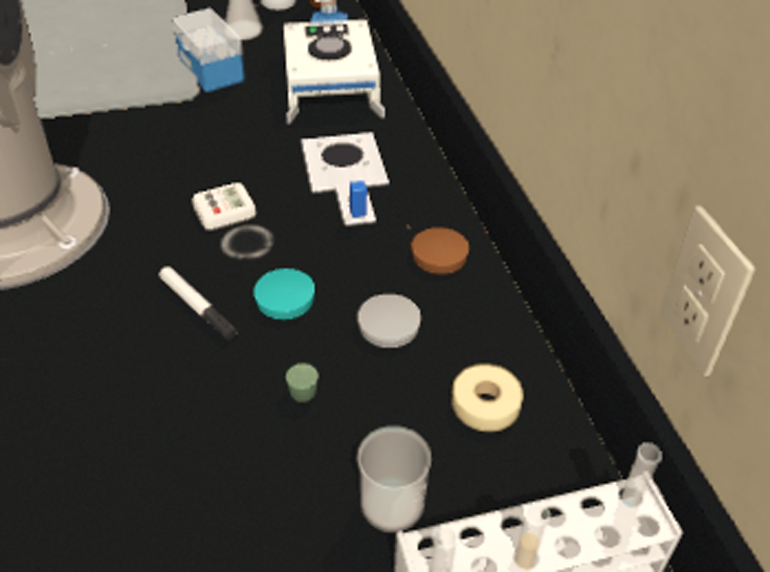

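View pics/top0z.png

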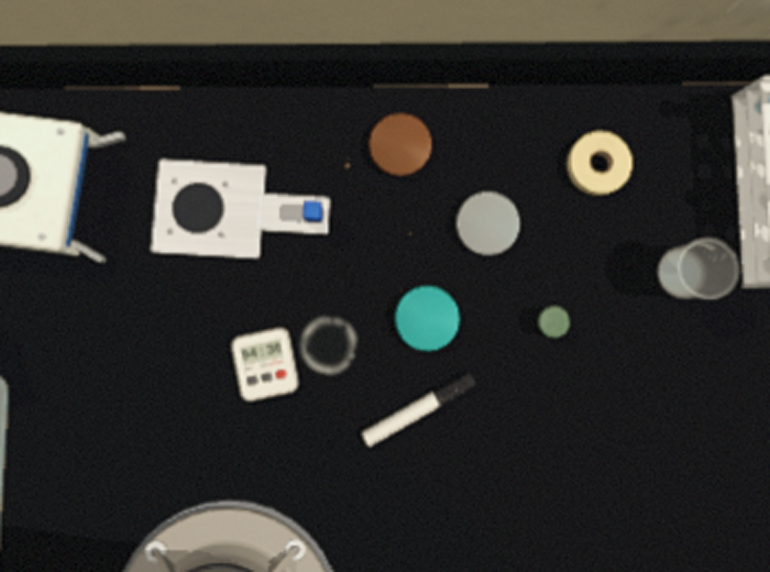

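The top view shows the grey dish at (372,191), the tray plate at (245,186) with its blue grip at (291,186), and the reader at (147,170) with its cheeks opening to the right. The brown (332,155) and turquoise (344,234) discs are look-alikes. I'll refine the poses by fitting silhouettes.

```bash
cat >> h.py <<'E'
from scipy.optimize import minimize
def circ(rad,z,n=32,c=(0,0)):
    a=np.linspace(0,2*np.pi,n,endpoint=False);return np.c_[c[0]+rad*np.cos(a),c[1]+rad*np.sin(a),0*a+z]
def box(x0,x1,y0,y1,z0,z1): return np.array([[x,y,z] for x in(x0,x1) for y in(y0,y1) for z in(z0,z1)])
MOD=dict(dish=[np.r_[circ(.0345,0),circ(.0345,.016)]],
 tray=[box(-.06,.06,-.052,.052,0,.005),box(-.135,-.06,-.02,.02,0,.005),box(-.13,-.11,-.01,.01,.005,.051)],
 plate=[box(-.06,.06,-.052,.052,0,.005)],
 reader=[box(0,.176,-.069,.069,0,.062)])
S=4
def render(f,parts,p):
    m=np.zeros((400*S,640*S),np.uint8);c,s=np.cos(p[2]),np.sin(p[2])
    for q in parts:
        X=q@np.array([[c,s,0],[-s,c,0],[0,0,1]])+[p[0],p[1],0]
        u=(proj(f,X)+.5)*S*16
        cv2.fillConvexPoly(m,cv2.convexHull(u.astype(np.int32)),1,shift=4)
    return m
def fit(fs,masks,parts,p0,ang=True):
    ms=[cv2.resize(m.astype(np.uint8),None,fx=S,fy=S,interpolation=cv2.INTER_NEAREST) for m in masks]
    def cost(v):
        p=[v[0],v[1],v[2] if ang else 0];c=0
        for f,m in zip(fs,ms):
            g=render(f,parts,p);c+=1-(g&m).sum()/(g|m).sum()
        return c/len(fs)
    n=3 if ang else 2
    sim=np.array([p0[:n]]+[np.array(p0[:n])+d for d in np.diag([.008,.008,.08][:n])])
    o=minimize(cost,p0[:n],method="Nelder-Mead",options=dict(initial_simplex=sim,xatol=1e-4,fatol=1e-5))
    return o.x,o.fun
def gmask(f,cond,seed=None):
    hsv=cv2.cvtColor(f["pixels"],cv2.COLOR_RGB2HSV);return cond(hsv)
E
python3 - <<'E'
from h import *
import pickle
F={c:grab_frame(c) for c in("side","top")}
print(r.get_obs()["clock"])
D={}
for n in("dish","tray","reader"):
    for c in F:
        D[n,c]=[(q["confidence"],np.array(q["point"])*[640,400],q["pixels"]) for q in cut_out(n,c)]
        print(n,c,[(round(k,2),u.round(),int(m.sum())) for k,u,m in D[n,c]])
pickle.dump((F,D),open("d0.pkl","wb"))
near={("dish","top"):(371,192),("dish","side"):(327,236)}
p0=dict(dish=(.42,-.285,0),tray=(.44,.02,1.6),reader=(.46,.156,1.6))
for n in p0:
    ms=[];fs=[]
    for c in F:
        L=D[n,c]
        if (n,c) in near: L=sorted(L,key=lambda q:np.linalg.norm(q[1]-near[n,c]))
        if not L: continue
        x,e=fit([F[c]],[L[0][2]],MOD[n],p0[n],n!="dish");print(n,c,x.round(4),round(e,3))
        ms.append(L[0][2]);fs.append(F[c])
    x,e=fit(fs,ms,MOD[n],p0[n],n!="dish");print(n,"both",x.round(4),round(e,3))
E
```

```text
1.2
dish side [(0.93, array([346., 206.]), 431), (0.87, array([280., 223.]), 546), (0.66, array([329., 235.]), 531), (0.27, array([302., 116.]), 1338)]
dish top [(0.85, array([334., 157.]), 595), (0.61, array([373., 190.]), 598), (0.37, array([250., 182.]), 2535)]
tray side [(0.8, array([308., 166.]), 1038)]
tray top [(0.89, array([252., 187.]), 2511)]
reader side [(0.9, array([299., 115.]), 1361)]
reader top [(0.96, array([145., 171.]), 4954)]
dish side [ 0.4252 -0.2867] 0.103
dish top [ 0.4243 -0.2904] 0.073
dish both [ 0.4246 -0.2897] 0.095
tray side [0.445  0.028  1.5033] 0.046
tray top [0.4446 0.0233 1.4989] 0.032
tray both [0.4446 0.0244 1.5   ] 0.053
reader side [0.4603 0.1582 1.4382] 0.215
reader top [0.4607 0.1564 1.4296] 0.075
reader both [0.4602 0.157  1.4242] 0.146
```

Run:
```python
from h import *
import pickle
F,D=pickle.load(open("d0.pkl","rb"))
P=dict(dish=(.4246,-.2897,0),tray=(.4446,.0244,1.5),reader=(.4605,.157,1.43))
for c,(x0,y0,x1,y1) in dict(top=(90,110,410,270),side=(240,80,400,260)).items():
    f=F[c];im=cv2.resize(cv2.cvtColor(f["pixels"],cv2.COLOR_RGB2BGR),None,fx=S,fy=S,interpolation=cv2.INTER_CUBIC)
    for n in P:
        for q in MOD[n]:
            m=render(f,[q],P[n]);cs,_=cv2.findContours(m,0,2);cv2.drawContours(im,cs,-1,(0,0,255),1)
    z=im[y0*S:y1*S,x0*S:x1*S]
    k=min(800/z.shape[1],600/z.shape[0]); cv2.imwrite(f"pics/{c}_ov.png",cv2.resize(z,None,fx=k,fy=k,interpolation=cv2.INTER_AREA) )
    # threshold dish
    g=cv2.cvtColor(f["pixels"],cv2.COLOR_RGB2HSV)
    u=proj(f,[.4246,-.2897,.008])[0].astype(int);print(c,u,g[u[1],u[0]],g[u[1],u[0]-22])
    m=((g[...,2]>75)).astype(np.uint8);_,lab=cv2.connectedComponents(m);l=lab[u[1],u[0]]
    mm=lab==l;print(mm.sum(),fit([f],[mm],MOD["dish"],P["dish"],False))
```

```text
top [370 191] [ 32  19 172] [60 11 24]
672 (array([ 0.42487564, -0.29065403]), np.float64(0.048746646933678695))
side [326 235] [ 17  29 202] [45 16 31]
571 (array([ 0.42469363, -0.28564992]), np.float64(0.05459108973018201))
```

View pics/top_ov.png

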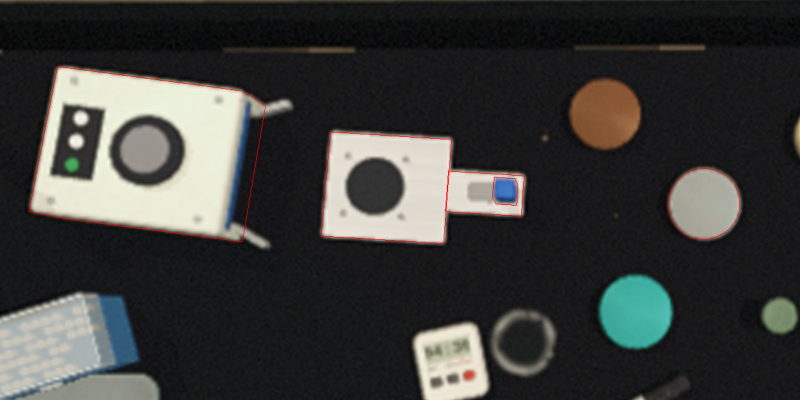

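View pics/side_ov.png

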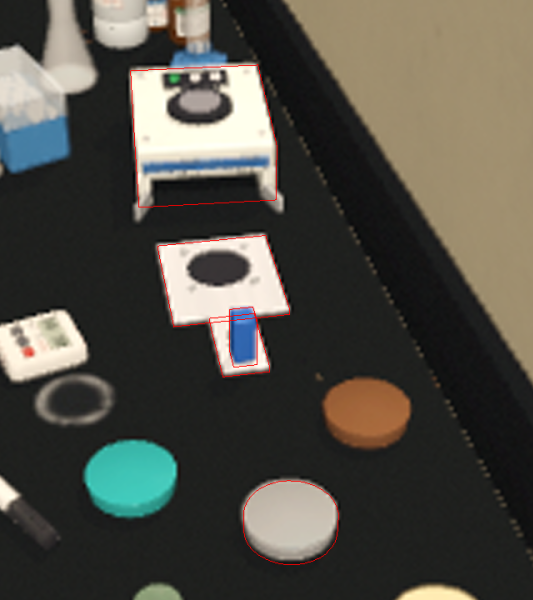

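```bash
cat >> h.py <<'E'
def cheek(s): return np.array([[x,y,z] for (x,y) in((0,s*.055),(-.0276,s*.0667),(0,s*.057),(-.0276,s*.0687)) for z in(0,.016)])
MOD["reader2"]=[box(0,.176,-.069,.069,.027,.062),box(0,.176,.055,.069,0,.062),box(0,.176,-.069,-.055,0,.062)]
MOD["reader3"]=MOD["reader2"]+[cheek(1),cheek(-1)]
def toolinfo():
    s=r.get_obs();M=rotm(s["orientation"]);return s,M
def totool(dw,M): return M.T@np.array(dw)*1000
E
python3 - <<'E'
from h import *
import pickle
F,D=pickle.load(open("d0.pkl","rb"))
for n in("reader2","reader3"):
    for cs in(["top"],["side"],["top","side"]):
        ms=[]
        for c in cs:
            f=F[c];g=cv2.cvtColor(f["pixels"],cv2.COLOR_RGB2HSV)
            roi=cv2.dilate(D["reader",c][0][2].astype(np.uint8),np.ones((9,9)))
            m=((g[...,2]>70)).astype(np.uint8)&roi
            # fill holes of panel/cap
            cc,_=cv2.findContours(m,cv2.RETR_EXTERNAL,2);mm=np.zeros_like(m);cv2.drawContours(mm,[max(cc,key=cv2.contourArea)],-1,1,-1)
            ms.append(mm if n=="reader3" else D["reader",c][0][2])
        x,e=fit([F[c] for c in cs],ms,MOD[n],(.46,.157,1.43));print(n,cs,x.round(4),round(e,3))
s,M=toolinfo();print(M.round(3),s["tcp_pos"])
E
```

```text
reader2 ['top'] [0.4607 0.1565 1.4266] 0.044
reader2 ['side'] [0.4603 0.1583 1.4351] 0.097
reader2 ['top', 'side'] [0.4603 0.1572 1.4256] 0.072
reader3 ['top'] [0.4622 0.1591 1.4316] 0.034
reader3 ['side'] [0.462  0.1643 1.4404] 0.068
reader3 ['top', 'side'] [0.4613 0.1605 1.4283] 0.064
[[-0.     0.351  0.936]
 [-0.     0.936 -0.351]
 [-1.    -0.    -0.   ]] [0.23701724 0.63202777 0.23128924]
```

```bash
cat > wp.py <<'E'
from h import *
import sys
def wp(pts):
    s,M=toolinfo();p=np.array(s["tcp_pos"])
    for q in pts: print(q,totool(np.array(q)-p,M).round(1))
    print("tcp",p.round(4),"yaw y",np.arctan2(M[1,1],M[0,1]).round(4),"tilt",M[:,0].round(3),"F",np.round(s["contact_force"],2),"g",round(float(s["grip_width"]),4),"t",s["clock"])
E
python3 -c "
from wp import *
wp([(.237,.632,.33),(.44,.2,.33),(.45,0,.25),(.4247,-.2895,.12)])"
```

```text
(0.237, 0.632, 0.33) [-98.7  -0.   -0. ]
(0.44, 0.2, 0.33) [ -98.7 -333.2  341.8]
(0.45, 0, 0.25) [ -18.7 -517.   421.4]
(0.4247, -0.2895, 0.12) [ 111.3 -796.9  499.3]
tcp [0.237  0.632  0.2313] yaw y 1.212 tilt [-0. -0. -1.] F [-0.18 -0.98  0.4 ] g 0.0856 t 1.5
```

apply_moves --pt "85 -50 0 0 0 0 0" --pt "85 -98 0 0 0 0 0" --pt "85 -99 -33 34 0 0 0" --pt "85 -99 -66 68 0 0 0" --pt "85 -99 -100 102 0 0 0" --pt "85 -99 -133 136 0 0 0" --pt "85 -99 -166 170 0 0 0" --pt "85 -99 -200 205 0 0 0" --pt "85 -99 -233 239 0 0 0" --pt "85 -99 -266 273 0 0 0" --pt "85 -99 -300 307 0 0 0" --pt "85 -99 -333 342 0 0 0" --pt "85 -80 -370 358 -0.05 0 0" --pt "85 -64 -407 374 -0.1 0 0" --pt "85 -48 -443 390 -0.15 0 0" --pt "85 -34 -480 406 -0.2 0 0" --pt "85 -19 -517 421 -0.288 0 0" --pt "85 -19 -517 421 -0.288 0 0"

```text
clock: 3.3
tcp_pos: [0.4481, -0.0054, 0.249]
orientation: [0.059, 1.573, -0.061]
contact_force: [0.2, 0.6, -0.0]
grip_width: 0.085
```

```bash
python3 -c "
from wp import *
wp([(.4247,-.2895,.12),(.4247,-.2895,.03),(.4247,-.2895,-.004)])"
```

```text
(0.4247, -0.2895, 0.12) [ 129.5 -284.8   -1.3]
(0.4247, -0.2895, 0.03) [ 219.5 -284.6   -1.1]
(0.4247, -0.2895, -0.004) [ 253.5 -284.6   -1. ]
tcp [ 0.4481 -0.0054  0.249 ] yaw y 1.4945 tilt [-0.003 -0.002 -1.   ] F [ 0.16  0.56 -0.04] g 0.085 t 3.3
```

apply_moves --pt "85 15 -40 0 0 0 0" --pt "85 35 -80 0 0 0 0" --pt "85 55 -120 0 0 0 0" --pt "85 75 -160 0 0 0 0" --pt "85 95 -200 0 0 0 0" --pt "85 115 -240 0 0 0 0" --pt "85 140 -275 -1 0 0 0" --pt "85 170 -286 -1 0 0 0" --pt "85 190 -286 -1 0 0 0" --pt "85 190 -286 -1 0 0 0" --pt "85 190 -286 -1 0 0 0"

```text
clock: 4.4
tcp_pos: [0.4289, -0.2847, 0.0606]
orientation: [0.056, 1.57, -0.055]
contact_force: [0.3, -0.2, 0.5]
grip_width: 0.0846
```

```bash
python3 -c "
from wp import *
wp([(.4247,-.2895,.03),(.4247,-.2895,-.004)])
for c in ('top','side'):
    f=grab_frame(c);save(f,c+'1.png')
    a,b,w,h=(270,130,200,150) if c=='top' else (230,150,200,150)
    cv2.imwrite('pics/'+c+'1z.png',cv2.resize(cv2.cvtColor(f['pixels'][b:b+h,a:a+w],cv2.COLOR_RGB2BGR),None,fx=4,fy=4,interpolation=cv2.INTER_CUBIC))
"
```

```text
(0.4247, -0.2895, 0.03) [30.6 -5.1 -3.8]
(0.4247, -0.2895, -0.004) [64.6 -5.1 -3.8]
tcp [ 0.4289 -0.2847  0.0606] yaw y 1.5002 tilt [-0.  0. -1.] F [ 0.29 -0.15  0.5 ] g 0.0846 t 4.4
```

View pics/side1z.png

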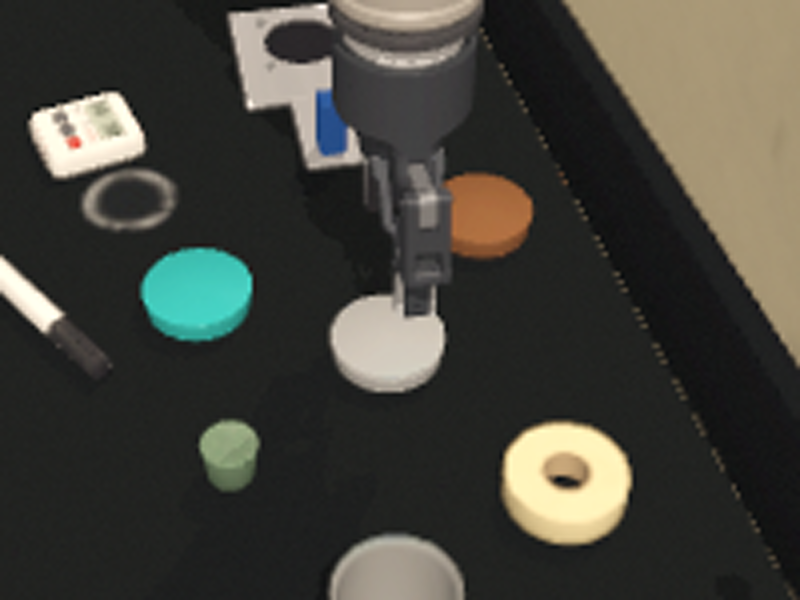

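View pics/top1z.png

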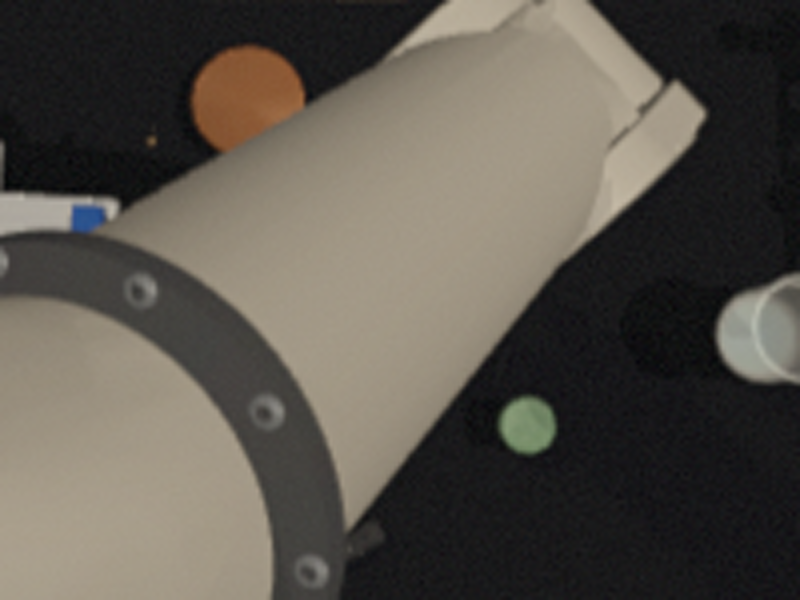

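The side view shows the open fingers above the dish, which sits at (387,340) in the zoomed picture, and nothing is disturbed. The TCP reads about 5 mm off, so I'll correct that and go down.

apply_moves --pt "85 0 -5 -4 0 0 0" --pt "85 15 -5 -4 0 0 0" --pt "85 30 -5 -4 0 0 0" --pt "85 42 -5 -4 0 0 0" --pt "85 50 -5 -4 0 0 0" --pt "85 56 -5 -4 0 0 0" --pt "85 60 -5 -4 0 0 0" --pt "85 62 -5 -4 0 0 0" --pt "85 62 -5 -4 0 0 0"

```text
clock: 5.4
tcp_pos: [0.4241, -0.2898, -0.0018]
orientation: [0.056, 1.57, -0.056]
contact_force: [-0.6, -0.4, 0.6]
grip_width: 0.0852
```

```bash
python3 -c "
from wp import *
wp([(.4247,-.2895,-.004)])"
```

```text
(0.4247, -0.2895, -0.004) [2.2 0.4 0.6]
tcp [ 0.4241 -0.2898 -0.0018] yaw y 1.5 tilt [-0.  0. -1.] F [-0.57 -0.39  0.56] g 0.0852 t 5.4
```

apply_moves --pt "85 3 0 0 0 0 0" --pt "74 3 0 0 0 0 0" --pt "70 3 0 0 0 0 0" --pt "60 3 0 0 0 0 0" --pt "60 3 0 0 0 0 0" --pt "60 3 0 0 0 0 0" --pt "60 3 0 0 0 0 0" --force 25

```text
clock: 6.1
tcp_pos: [0.4242, -0.2898, -0.0042]
orientation: [0.056, 1.57, -0.055]
contact_force: [-0.7, 1.4, 5.5]
grip_width: 0.0663
```

apply_moves --pt "60 1 0 0 0 0 0" --pt "60 -5 0 0 0 0 0" --pt "60 -15 0 0 0 0 0" --pt "60 -30 0 0 0 0 0" --pt "60 -50 0 0 0 0 0" --pt "60 -75 0 0 0 0 0" --pt "60 -75 0 0 0 0 0"

```text
clock: 6.8
tcp_pos: [0.4259, -0.2911, 0.0737]
orientation: [0.054, 1.565, -0.058]
contact_force: [0.3, -1.3, 0.2]
grip_width: 0.0664
```

```bash
python3 -c "
from wp import *
c,s=np.cos(1.5),np.sin(1.5)
wp([(.4446+.012*c,.0244+.012*s,.07)])
f=grab_frame('side');save(f,'side2.png')
a,b,w,h=(230,150,200,150)
cv2.imwrite('pics/side2z.png',cv2.resize(cv2.cvtColor(f['pixels'][b:b+h,a:a+w],cv2.COLOR_RGB2BGR),None,fx=4,fy=4,interpolation=cv2.INTER_CUBIC))
"
```

```text
(np.float64(0.4454488464200124), np.float64(0.036369939839248654), 0.07) [  3.  328.   -3.8]
tcp [ 0.4259 -0.2911  0.0737] yaw y 1.4996 tilt [ 0.005 -0.002 -1.   ] F [ 0.26 -1.34  0.17] g 0.0664 t 6.8
```

View pics/side2z.png

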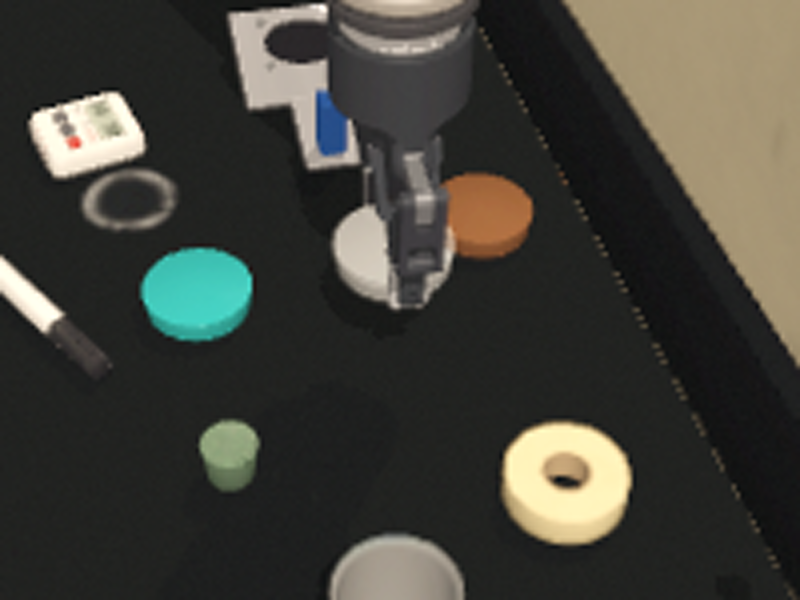

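```bash
python3 -c "
from h import *
f=grab_frame('side');s,M=toolinfo();p=s['tcp_pos'];print(p)
im=cv2.resize(cv2.cvtColor(f['pixels'],cv2.COLOR_RGB2BGR),None,fx=6,fy=6,interpolation=cv2.INTER_CUBIC)
for dx,col in((0,(0,0,255)),(-.004,(0,255,0))):
    for zz in(.0042,.0202):
        u=(proj(f,circ(.0345,p[2]+zz,64,(p[0]+dx,p[1])))+.5)*6
        cv2.polylines(im,[u.astype(np.int32)],True,col,1)
cv2.imwrite('pics/side2o.png',im[190*6:240*6,290*6:370*6])
"
```

```text
[ 0.42463208 -0.2898133   0.07118315]
```

View pics/side2o.png

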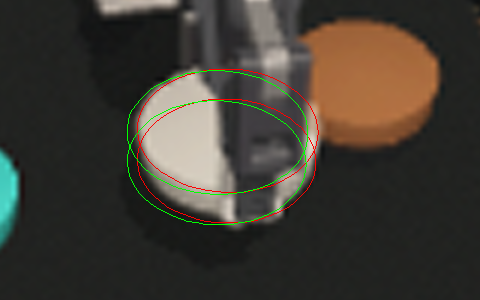

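apply_moves --pt "60 -4 10 0 0 0 0" --pt "60 -4 35 0 0 0 0" --pt "60 -4 65 0 0 0 0" --pt "60 -4 100 0 0 0 0" --pt "60 -4 135 0 0 0 0" --pt "60 -4 170 -1 0 0 0" --pt "60 -4 205 -1 0 0 0" --pt "60 -4 240 -2 0 0 0" --pt "60 -4 270 -2 0 0 0" --pt "60 -4 295 -2 0 0 0" --pt "60 -4 315 -2.4 0 0 0" --pt "60 -4 325 -2.4 0 0 0" --pt "60 -4 328 -2.4 0 0 0" --pt "60 -4 328 -2.4 0 0 0"

```text
clock: 8.3
tcp_pos: [0.4445, 0.0373, 0.0741]
orientation: [0.055, 1.571, -0.056]
contact_force: [-0.1, -0.1, -0.1]
grip_width: 0.0665
```

```bash
python3 -c "
from wp import *
wp([(.4455,.0370,.03)])
for c,(a,b,w,h) in dict(side=(230,90,200,150),top=(180,120,200,150)).items():
    f=grab_frame(c);save(f,c+'3.png');p=toolinfo()[0]['tcp_pos']
    im=cv2.resize(cv2.cvtColor(f['pixels'],cv2.COLOR_RGB2BGR),None,fx=4,fy=4,interpolation=cv2.INTER_CUBIC)
    for zz in(.0042,.0202):
        u=(proj(f,circ(.0345,p[2]+zz,64,(p[0],p[1])))+.5)*4
        cv2.polylines(im,[u.astype(np.int32)],True,(0,0,255),1)
    cs,_=cv2.findContours(render(f,MOD['plate'],(.4446,.0250,1.5)),0,2);cv2.drawContours(im,cs,-1,(0,255,0),1)
    cv2.imwrite('pics/'+c+'3z.png',im[b*4:b*4+600,a*4:a*4+800])
"
```

```text
(0.4455, 0.037, 0.03) [44.1 -0.2  1. ]
tcp [0.4445 0.0373 0.0741] yaw y 1.5001 tilt [-0.001 -0.    -1.   ] F [-0.13 -0.08 -0.14] g 0.0665 t 8.3
```

View pics/side3z.png

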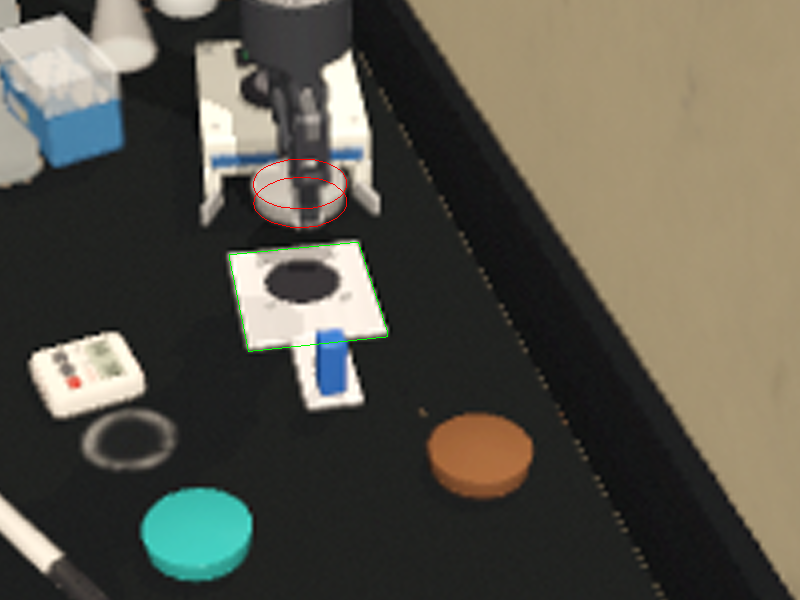

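View pics/top3z.png

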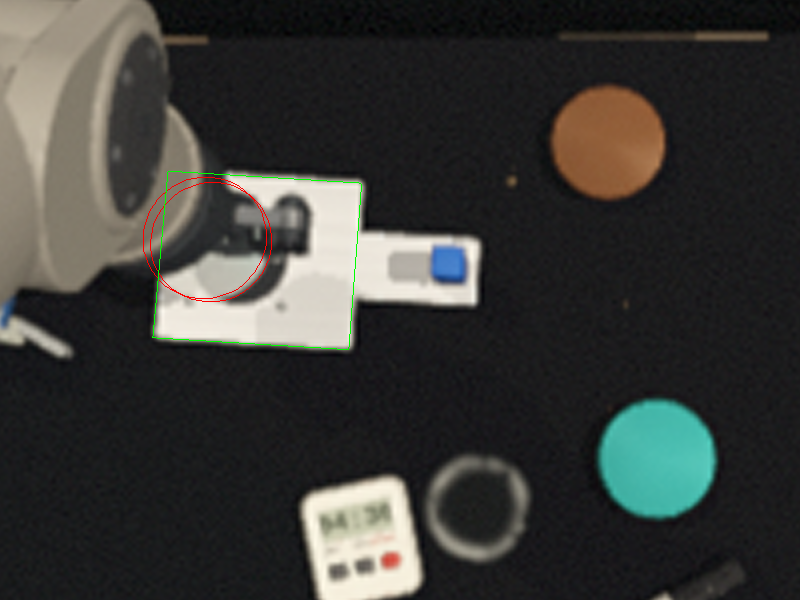

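apply_moves --pt "60 10 0 0.5 0 0 0" --pt "60 25 0 1 0 0 0" --pt "60 40 0 1 0 0 0" --pt "60 50 0 1 0 0 0" --pt "60 52 0 1 0 0 0" --pt "60 52 0 1 0 0 0"

```text
clock: 9.0
tcp_pos: [0.4457, 0.037, 0.022]
orientation: [0.056, 1.571, -0.057]
contact_force: [0.7, -0.7, 0.1]
grip_width: 0.0662
```

```bash
python3 -c "
from wp import *
wp([(.4455,.0370,.0015)])
for c,(a,b,w,h) in dict(side=(270,130,100,75),top=(190,135,100,75)).items():
    f=grab_frame(c);save(f,c+'4.png');p=toolinfo()[0]['tcp_pos']
    im=cv2.resize(cv2.cvtColor(f['pixels'],cv2.COLOR_RGB2BGR),None,fx=8,fy=8,interpolation=cv2.INTER_CUBIC)
    for zz in(.0042,.0202):
        u=(proj(f,circ(.0345,p[2]+zz,64,(p[0],p[1])))+.5)*8
        cv2.polylines(im,[u.astype(np.int32)],True,(0,0,255),1)
    u=(proj(f,circ(.03,.005,64,(.4454,.037)))+.5)*8;cv2.polylines(im,[u.astype(np.int32)],True,(255,0,255),1)
    m=cv2.resize(render(f,MOD['plate'],(.4446,.0250,1.5)),None,fx=2,fy=2)
    cs,_=cv2.findContours(m,0,2);cv2.drawContours(im,cs,-1,(0,255,0),1)
    cv2.imwrite('pics/'+c+'4z.png',im[b*8:b*8+600,a*8:a*8+800])
"
```

```text
(0.4455, 0.037, 0.0015) [20.5  0.  -0.2]
tcp [0.4457 0.037  0.022 ] yaw y 1.4991 tilt [-0.001 -0.    -1.   ] F [ 0.66 -0.66  0.11] g 0.0662 t 9.0
```

View pics/side4z.png

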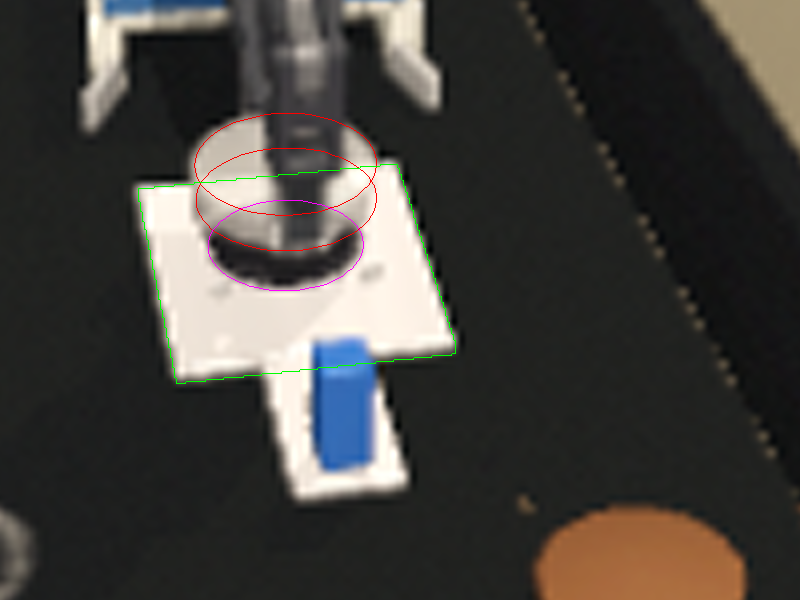

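View pics/top4z.png

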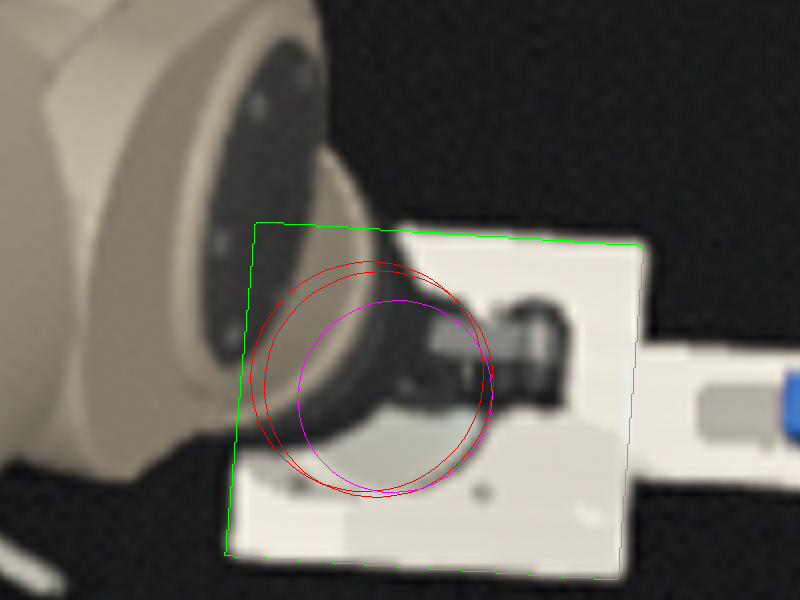

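apply_moves --pt "60 4 0 0.6 0 0 0" --pt "60 8 0 0.6 0 0 0" --pt "60 11 0 0.6 0 0 0" --pt "60 14 0 0.6 0 0 0" --pt "60 16 0 0.6 0 0 0" --pt "60 18 0 0.6 0 0 0" --pt "60 19 0 0.6 0 0 0" --pt "60 19 0 0.6 0 0 0"

```text
clock: 9.9
tcp_pos: [0.4464, 0.0374, 0.0032]
orientation: [0.056, 1.57, -0.056]
contact_force: [-0.2, -0.2, -0.5]
grip_width: 0.0665
```

```bash
python3 -c "
from wp import *
wp([(.4455,.0370,.001)])"
```

```text
(0.4455, 0.037, 0.001) [ 2.2 -0.5 -0.9]
tcp [0.4464 0.0374 0.0032] yaw y 1.4999 tilt [-0. -0. -1.] F [-0.15 -0.16 -0.55] g 0.0665 t 9.9
```

apply_moves --pt "60 1 0 -0.3 0 0 0" --pt "60 2 0 -0.3 0 0 0" --pt "60 2 0 -0.3 0 0 0"

```text
clock: 10.2
tcp_pos: [0.4461, 0.0375, 0.0012]
orientation: [0.056, 1.57, -0.056]
contact_force: [-0.6, -0.2, -0.7]
grip_width: 0.0665
```

apply_moves --pt "60 0.7 0 0 0 0 0" --pt "67 0.7 0 0 0 0 0" --pt "69 0.7 0 0 0 0 0" --pt "72 0.7 0 0 0 0 0" --pt "78 0 0 0 0 0 0" --pt "85 -1 0 0 0 0 0" --pt "85 -2 0 0 0 0 0" --pt "85 -4 0 0 0 0 0" --pt "85 -8 0 0 0 0 0"

```text
clock: 11.1
tcp_pos: [0.446, 0.0374, 0.0094]
orientation: [0.056, 1.571, -0.056]
contact_force: [-0.5, -0.9, 0.2]
grip_width: 0.0851
```

apply_moves --pt "85 -10 0 0 0 0 0" --pt "85 -25 0 0 0 0 0" --pt "85 -45 -10 0 0 0 0" --pt "85 -70 -40 0 0 0 0" --pt "85 -80 -80 0 0 0 0" --pt "85 -80 -120 0 0 0 0" --pt "85 -80 -131 0 0 0 0" --pt "85 -80 -131 0 0 0 0"

```text
clock: 11.9
tcp_pos: [0.4367, -0.0948, 0.0899]
orientation: [0.059, 1.569, -0.059]
contact_force: [-0.3, 0.9, -0.3]
grip_width: 0.0852
```

```bash
cat > look.py <<'E'
from wp import *
def look(tag,tr,rd=(.461,.1585,1.43),dish=None,crop=dict(side=(250,90),top=(130,125)),k=5,post=True):
    for c,(a,b) in crop.items():
        f=grab_frame(c);save(f,c+tag+'.png')
        im=cv2.resize(cv2.cvtColor(f['pixels'],cv2.COLOR_RGB2BGR),None,fx=k,fy=k,interpolation=cv2.INTER_CUBIC)
        cc,s=np.cos(tr[2]),np.sin(tr[2])
        d=dish if dish is not None else (tr[0]+.012*cc,tr[1]+.012*s)
        for q in (.005,.021):
            u=(proj(f,circ(.0345,q,64,d))+.5)*k;cv2.polylines(im,[u.astype(np.int32)],True,(0,0,255),1)
        def dr(P,L,col,p):
            X=np.array(L)@np.array([[np.cos(p[2]),np.sin(p[2]),0],[-np.sin(p[2]),np.cos(p[2]),0],[0,0,1]])+[p[0],p[1],0]
            u=(proj(f,X)+.5)*k;cv2.polylines(im,[u.astype(np.int32)],True,col,1)
        dr(f,[[.06,.052,.005],[.06,-.052,.005],[-.06,-.052,.005],[-.06,.052,.005]],(0,255,0),tr)
        dr(f,[[-.13,.01,.051],[-.13,-.01,.051],[-.11,-.01,.051],[-.11,.01,.051]],(0,255,255),tr)
        dr(f,[[0,.069,.062],[0,-.069,.062],[.176,-.069,.062],[.176,.069,.062]],(255,0,255),rd)
        dr(f,[[0,.055,0],[0,-.055,0],[-.0276,-.0667,0],[0,-.055,0],[0,.055,0],[-.0276,.0667,0]],(255,128,0),rd)
        cv2.imwrite('pics/'+c+tag+'z.png',im[b*k:b*k+600,a*k:a*k+800])
E
python3 -c "
from look import *
wp([(.4361,-.0955,.05)])
look('5',(.4446,.025,1.5))"
```

```text
(0.4361, -0.0955, 0.05) [39.9 -0.7 -0.6]
tcp [ 0.4367 -0.0948  0.0899] yaw y 1.4959 tilt [ 0.001 -0.    -1.   ] F [-0.34  0.87 -0.3 ] g 0.0852 t 11.9
```

View pics/side5z.png

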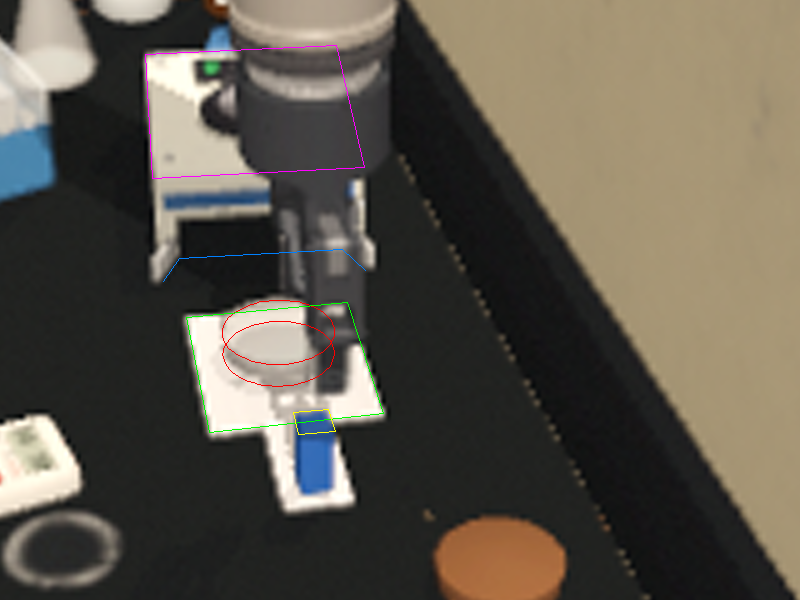

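View pics/top5z.png

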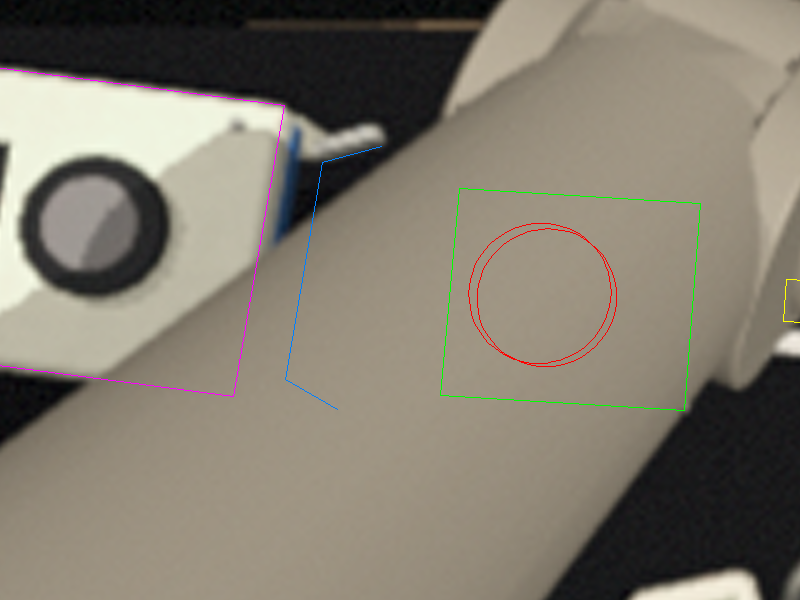

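The side view shows the dish sitting flat on the tray, with its rim matching the predicted outline at (278,345). The post matches too, with its top at (315,422). I'll go down and grip the post.

apply_moves --pt "60 10 -0.7 0 0 0 0" --pt "60 25 -0.7 0 0 0 0" --pt "60 40 -0.7 0 0 0 0" --pt "60 55 -0.7 0 0 0 0" --pt "60 66 -0.7 0 0 0 0" --pt "60 74 -0.7 0 0 0 0" --pt "60 76 -0.7 0 0 0 0" --pt "60 76 -0.7 0 0 0 0"

```text
clock: 12.8
tcp_pos: [0.4368, -0.0938, 0.0131]
orientation: [0.055, 1.571, -0.055]
contact_force: [0.2, -0.3, 0.5]
grip_width: 0.0602
```

```bash
python3 -c "
from look import *
wp([(.4361,-.0955,.014)])
look('6',(.4446,.025,1.5),crop=dict(side=(270,130)),k=8)"
```

```text
(0.4361, -0.0955, 0.014) [-0.9 -1.8 -0.6]
tcp [ 0.4368 -0.0938  0.0131] yaw y 1.5002 tilt [-0.  0. -1.] F [ 0.23 -0.34  0.54] g 0.0602 t 12.8
```

View pics/side6z.png

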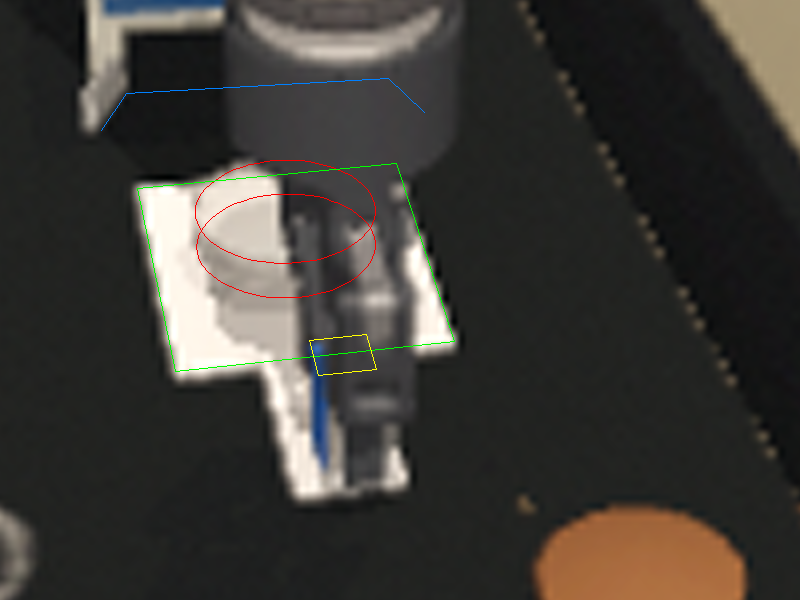

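apply_moves --pt "45 -1 -1.5 -0.6 0 0 0" --pt "30 -1 -1.5 -0.6 0 0 0" --pt "24 -1 -1.5 -0.6 0 0 0" --pt "20 -1 -1.5 -0.6 0 0 0" --pt "15 -1 -1.5 -0.6 0 0 0" --pt "10 -1 -1.5 -0.6 0 0 0" --pt "10 -1 -1.5 -0.6 0 0 0" --pt "10 -1 -1.5 -0.6 0 0 0" --force 60

```text
clock: 13.65
tcp_pos: [0.4364, -0.0951, 0.0147]
orientation: [0.056, 1.57, -0.055]
contact_force: [-1.2, 1.0, 5.0]
grip_width: 0.019
```

```bash
python3 -c "
from look import *
wp([(.4361,-.0955,.014)])
s=r.get_obs();print(s['moment'])
look('7',(.4446,.0235,1.5),crop=dict(side=(270,130)),k=8)"
```

```text
(0.4361, -0.0955, 0.014) [ 0.7 -0.4 -0.3]
tcp [ 0.4364 -0.0951  0.0147] yaw y 1.5003 tilt [ 0.     0.001 -1.   ] F [-1.17  1.02  5.03] g 0.019 t 13.65
[0.1477617  0.21261681 0.09486399]
```

View pics/side7z.png

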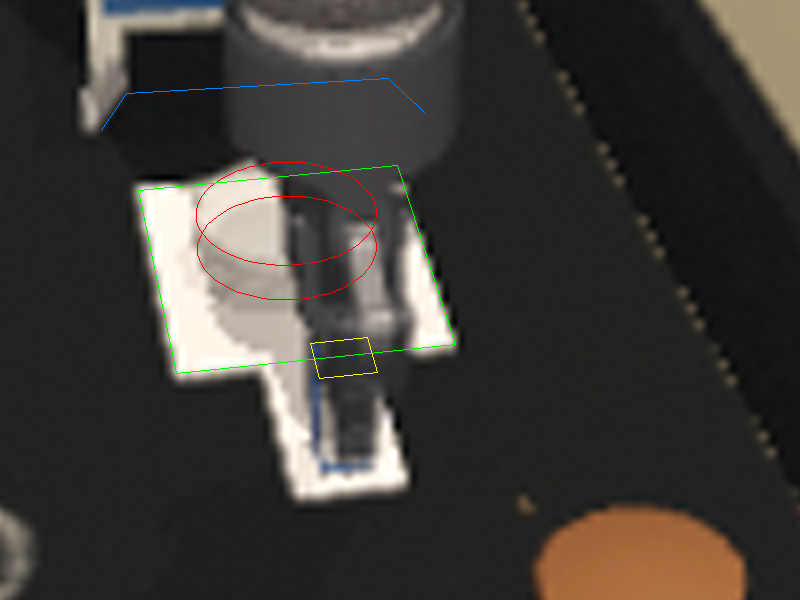

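apply_moves --pt "10 -0.4 1 0 0 0 0" --pt "10 -0.4 4 -1 0.007 0 0" --pt "10 -0.4 8 -2 0.014 0 0" --pt "10 -0.4 12 -3 0.023 0 0" --pt "10 -0.4 16 -4 0.032 0 0" --pt "10 -0.4 20 -5 0.041 0 0" --pt "10 -0.4 24 -6 0.05 0 0" --pt "10 -0.4 28 -7 0.058 0 0" --pt "10 -0.4 32 -8 0.065 0 0" --pt "10 -0.4 35 -8.8 0.07 0 0" --pt "10 -0.4 35 -8.8 0.07 0 0"

```text
clock: 14.8
tcp_pos: [0.4298, -0.0591, 0.0147]
orientation: [0.11, 1.568, -0.11]
contact_force: [0.5, 1.1, -1.1]
grip_width: 0.0192
```

```bash
python3 -c "
from look import *
s,M=toolinfo();y=np.arctan2(M[1,1],M[0,1]);p=s['tcp_pos'];d=np.array([np.cos(y),np.sin(y)])
t=p[:2]+.12*d;print('tray',t,y)
u=np.array([np.cos(1.43),np.sin(1.43)]);n=np.array([-u[1],u[0]]);o=np.array([.461,.1585])
print('s,lat post',(p[:2]-o)@u,(p[:2]-o)@n,'tray',(t-o)@u,(t-o)@n)
wp([])
look('8',(t[0],t[1],y),crop=dict(side=(250,110),top=(150,130)),k=6)"
```

```text
tray [0.44657143 0.05968274] 1.4306322179276119
s,lat post -0.21986417631779168 0.0003427426559823393 tray -0.09986420029976135 0.0004186088022418127
tcp [ 0.4298 -0.0591  0.0147] yaw y 1.4306 tilt [-0.  0. -1.] F [ 0.52  1.12 -1.14] g 0.0192 t 14.8
```

View pics/side8z.png

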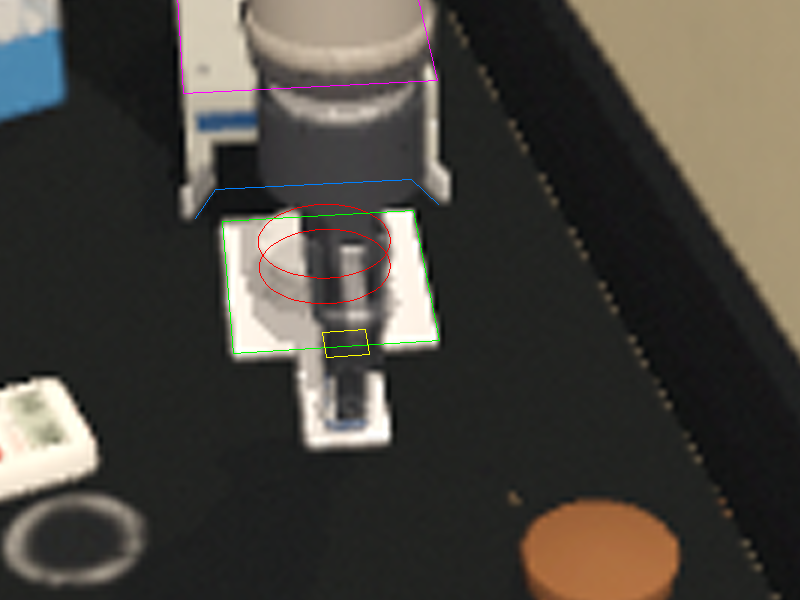

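View pics/top8z.png

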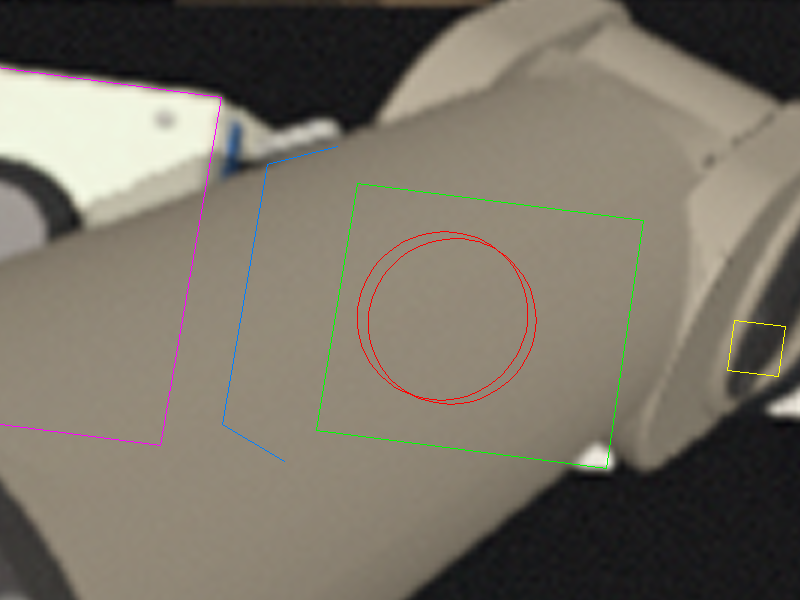

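apply_moves --pt "10 0 2 0 0 0 0" --pt "10 0 6 0 0 0 0" --pt "10 0 11 0 0 0 0" --pt "10 0 16 0 0 0 0" --pt "10 0 21 0 0 0 0" --pt "10 0 26 0 0 0 0" --pt "10 0 31 0 0 0 0" --pt "10 0 35 0 0 0 0" --pt "10 0 38 0 0 0 0" --pt "10 0 41 0 0 0 0"

```text
clock: 15.9
tcp_pos: [0.4356, -0.019, 0.0147]
orientation: [0.111, 1.568, -0.111]
contact_force: [0.2, -0.7, -1.2]
grip_width: 0.0191
```

apply_moves --pt "10 0 2 0 0 0 0" --pt "10 0 4 0 0 0 0" --pt "10 0 6 0 0 0 0" --pt "10 0 8 0 0 0 0" --pt "10 0 10 0 0 0 0" --pt "10 0 12 0 0 0 0"

```text
clock: 16.5
tcp_pos: [0.4373, -0.0072, 0.0147]
orientation: [0.111, 1.568, -0.111]
contact_force: [-0.2, -0.1, -1.2]
grip_width: 0.0193
```

```bash
cat > st.py <<'E'
from look import *
def st():
    s,M=toolinfo();y=np.arctan2(M[1,1],M[0,1]);p=s['tcp_pos'];d=np.array([np.cos(y),np.sin(y)])
    t=p[:2]+.12*d
    u=np.array([np.cos(1.43),np.sin(1.43)]);n=np.array([-u[1],u[0]]);o=np.array([.461,.1585])
    F=np.array(s['contact_force'])
    print('rear s',((p[:2]-o)@u+.18).round(4),'lat post',((p[:2]-o)@n).round(4),'yaw',y.round(4),'z',p[2].round(4),'F along',(F[:2]@u).round(2),'lat',(F[:2]@n).round(2),'z',F[2].round(2),'mom',np.round(s['moment'],2),'g',round(float(s['grip_width']),4),'t',s['clock'])
E
python3 -c "
from st import *
st()"
```

```text
rear s 0.0126 lat post 0.0002 yaw 1.4299 z 0.0147 F along -0.15 lat 0.18 z -1.17 mom [-0.16 -0.01  0.05] g 0.0193 t 16.5
```

apply_moves --pt "10 0.2 1 0 0 0 0" --pt "10 0.2 5 0 0 0 0" --pt "10 0.2 10 0 0 0 0" --pt "10 0.2 15 0 0 0 0" --pt "10 0.2 20 0 0 0 0" --pt "10 0.2 25 0 0 0 0" --pt "10 0.2 30 0 0 0 0" --pt "10 0.2 35 0 0 0 0" --pt "10 0.2 40 0 0 0 0" --pt "10 0.2 45 0 0 0 0"

```text
clock: 17.5
tcp_pos: [0.4439, 0.0374, 0.0147]
orientation: [0.111, 1.568, -0.111]
contact_force: [-0.8, -3.8, 5.1]
grip_width: 0.0194
```

```bash
python3 -c "
from st import *
st()
look('9',(.461-.1403*.063,.1585-.9901*.063,1.43),crop=dict(side=(250,90)),k=6)"
```

```text
rear s 0.0577 lat post -0.0 yaw 1.4298 z 0.0147 F along -3.86 lat 0.26 z 5.08 mom [-0.79  0.11 -0.01] g 0.0194 t 17.5
```

View pics/side9z.png

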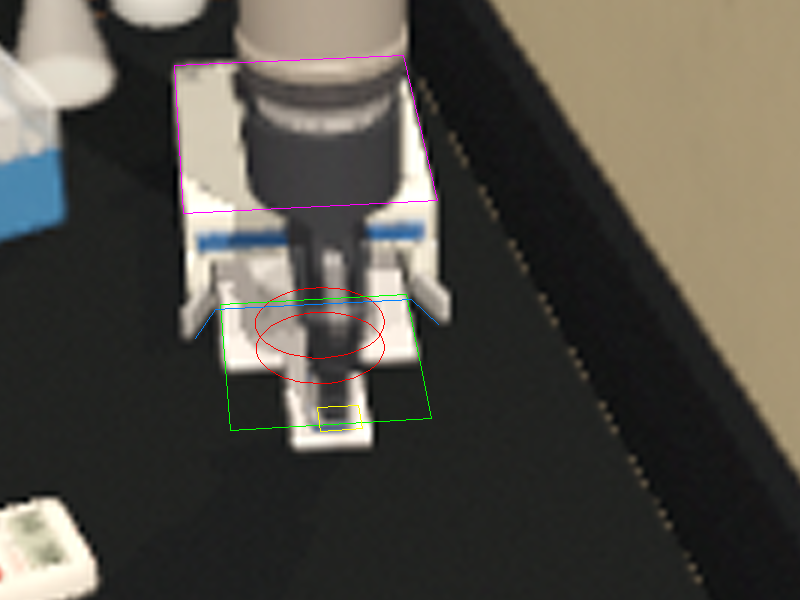

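apply_moves --pt "10 -0.1 4 0 0 0 0" --pt "10 -0.1 8 0 0 0 0" --pt "10 -0.1 12 0 0 0 0" --pt "10 -0.1 16 0 0 0 0" --pt "10 -0.1 20 0 0 0 0" --pt "10 -0.1 24 0 0 0 0" --pt "10 -0.1 28 0 0 0 0" --pt "10 -0.1 31 0 0 0 0" --pt "10 -0.1 33 0 0 0 0" --pt "10 -0.1 35 0 0 0 0" --pt "10 -0.1 37 0 0 0 0" --pt "10 -0.1 38 0 0 0 0"

```text
clock: 18.75
tcp_pos: [0.449, 0.0751, 0.0147]
orientation: [0.11, 1.568, -0.111]
contact_force: [0.4, -3.7, 6.2]
grip_width: 0.0192
```

```bash
python3 -c "
from st import *
st()
look('10',(.461+.1403*(.0957-.06),.1585+.9901*(.0957-.06),1.43),crop=dict(side=(250,90),top=(130,125)),k=6)"
```

```text
rear s 0.0957 lat post 0.0002 yaw 1.4301 z 0.0147 F along -3.59 lat -0.93 z 6.17 mom [-0.82  0.01 -0.01] g 0.0192 t 18.75
```

View pics/side10z.png

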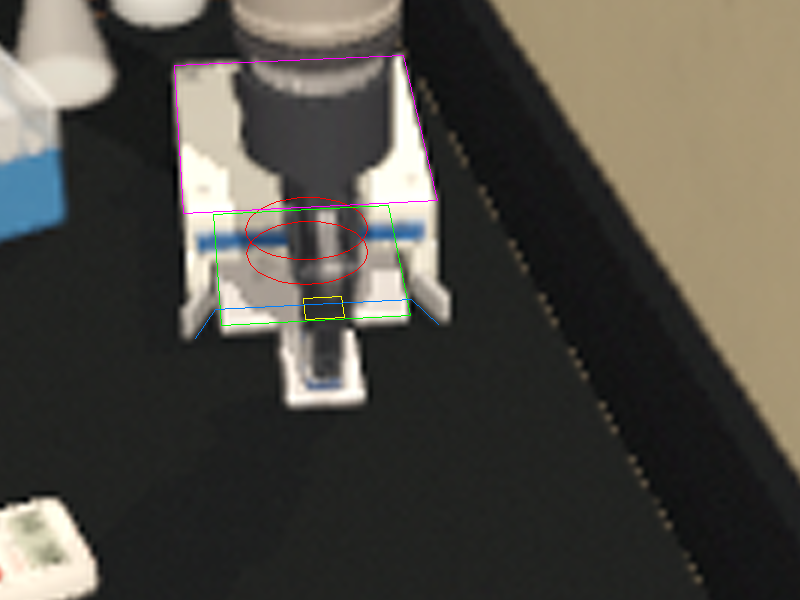

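View pics/top10z.png

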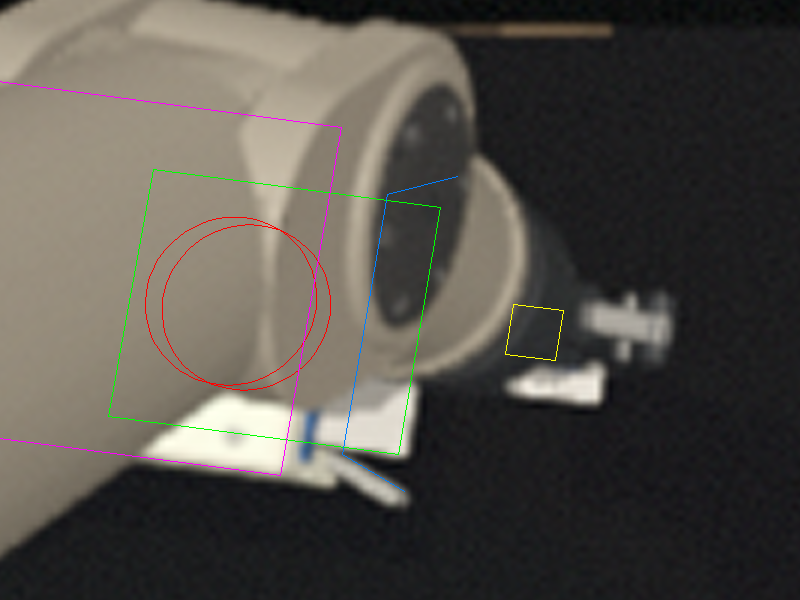

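apply_moves --pt "10 0 1 0 0 0 0" --pt "10 0 2 0 0 0 0" --pt "10 0 3 0 0 0 0" --pt "10 0 4 0 0 0 0" --pt "10 0 5 0 0 0 0" --pt "10 0 6 0 0 0 0" --pt "10 0 7 0 0 0 0"

```text
clock: 19.55
tcp_pos: [0.4499, 0.0818, 0.0147]
orientation: [0.111, 1.568, -0.111]
contact_force: [-0.3, -4.4, 5.6]
grip_width: 0.0193
```

apply_moves --pt "10 0 1 0 0 0 0" --pt "10 0 2 0 0 0 0" --pt "10 0 3 0 0 0 0"

```text
clock: 19.85
tcp_pos: [0.4504, 0.0848, 0.0147]
orientation: [0.111, 1.568, -0.111]
contact_force: [-0.9, -3.4, 6.4]
grip_width: 0.019
```

apply_moves --pt "10 0 1 0 0 0 0" --pt "10 0 2 0 0 0 0" --pt "10 0 3 0 0 0 0"

```text
clock: 20.15
tcp_pos: [0.4508, 0.0878, 0.0147]
orientation: [0.111, 1.568, -0.111]
contact_force: [-0.2, -5.2, 6.0]
grip_width: 0.0194
```

apply_moves --pt "10 0 1 0 0 0 0" --pt "10 0 2 0 0 0 0"

```text
clock: 20.35
tcp_pos: [0.4509, 0.0888, 0.0147]
orientation: [0.11, 1.568, -0.112]
contact_force: [-0.9, -8.1, 7.3]
grip_width: 0.0192
```

apply_moves --pt "10 0 1 0 0 0 0" --pt "10 0 2 0 0 0 0"

```text
clock: 20.55
tcp_pos: [0.451, 0.0899, 0.0147]
orientation: [0.11, 1.568, -0.113]
contact_force: [-1.6, -10.6, 8.3]
grip_width: 0.0194
```

apply_moves --pt "10 0 1 0 0 0 0"

```text
clock: 20.65
tcp_pos: [0.451, 0.0903, 0.0146]
orientation: [0.11, 1.568, -0.114]
contact_force: [-1.2, -12.1, 8.5]
grip_width: 0.0196
```

apply_moves --pt "10 0 0 0 0 0 0" --pt "10 0 0 0 0 0 0"

```text
clock: 20.85
tcp_pos: [0.451, 0.0904, 0.0147]
orientation: [0.11, 1.568, -0.114]
contact_force: [-1.3, -10.2, 8.1]
grip_width: 0.0194
```

```bash
python3 -c "
from st import *
st()"
```

```text
rear s 0.1112 lat post 0.0004 yaw 1.4278 z 0.0147 F along -10.23 lat -0.16 z 8.09 mom [-1.93  0.2   0.11] g 0.0194 t 20.85
```

apply_moves --pt "10 0 0.6 0 0 0 0" --pt "10 0 0.6 0 0 0 0" --pt "10 0 0.6 0 0 0 0" --pt "10 0 0.6 0 0 0 0"

```text
clock: 21.25
tcp_pos: [0.451, 0.0906, 0.0147]
orientation: [0.11, 1.568, -0.115]
contact_force: [-1.6, -11.3, 9.0]
grip_width: 0.0192
```

apply_moves --pt "10 0 0 0 0 0 0" --pt "10 0 0 0 0 0 0" --pt "10 0 0 0 0 0 0" --pt "10 0 0 0 0 0 0" --pt "10 0 0 0 0 0 0" --pt "10 0 0 0 0 0 0" --pt "10 0 0 0 0 0 0"

```text
clock: 21.95
tcp_pos: [0.451, 0.0906, 0.0146]
orientation: [0.11, 1.568, -0.115]
contact_force: [-1.3, -12.8, 9.9]
grip_width: 0.0196
```

```bash
python3 -c "
from st import *
st()"
```

```text
rear s 0.1114 lat post 0.0004 yaw 1.4275 z 0.0146 F along -12.86 lat -0.54 z 9.95 mom [-2.05  0.3   0.07] g 0.0196 t 21.95
```

apply_moves --pt "40 0 -0.5 0 0 0 0" --pt "50 0 -1.5 0 0 0 0" --pt "55 0 -2.5 0 0 0 0" --pt "55 0 -2.5 0 0 0 0" --pt "55 0 -2.5 0 0 0 0"

```text
clock: 22.45
tcp_pos: [0.4512, 0.0912, 0.0146]
orientation: [0.11, 1.568, -0.11]
contact_force: [0.7, -0.5, -0.3]
grip_width: 0.0552
```

```bash
python3 -c "
from st import *
st()"
```

```text
rear s 0.112 lat post 0.0003 yaw 1.4305 z 0.0146 F along -0.41 lat -0.81 z -0.33 mom [ 0.06 -0.01  0.06] g 0.0552 t 22.45
```

apply_moves --pt "55 -10 0 0 0 0 0" --pt "55 -25 0 0 0 0 0" --pt "55 -50 0 0 0 0 0" --pt "55 -85 0 0 0 0 0" --pt "55 -120 0 0 0 0 0" --pt "55 -160 0 0 0 0 0" --pt "55 -200 0 0 0 0 0" --pt "55 -240 0 0 0 0 0" --pt "55 -280 0 0 0 0 0" --pt "55 -315 0 0 0 0 0" --pt "55 -315 40 0 0 0 0" --pt "55 -315 80 -5 0 0 0" --pt "55 -315 120 -20 0 0 0" --pt "55 -315 160 -50 0 0 0" --pt "55 -315 200 -80 0 0 0" --pt "55 -315 240 -110 0 0 0" --pt "55 -315 280 -140 0 0 0" --pt "55 -315 320 -170 0 0 0" --pt "55 -315 360 -200 0 0 0" --pt "55 -315 360 -200 0 0 0"

```text
clock: 24.45
tcp_pos: [0.2975, 0.4813, 0.3292]
orientation: [0.102, 1.57, -0.101]
contact_force: [-0.1, -0.4, 0.1]
grip_width: 0.0551
```

```bash
python3 -c "
from st import *
st()
s=.0487
look('11',(.461+.1403*s,.1585+.9901*s,1.43),crop=dict(side=(250,90),top=(130,125)),k=6)"
```

```text
rear s 0.4767 lat post 0.2071 yaw 1.4411 z 0.3292 F along -0.4 lat 0.0 z 0.09 mom [-0.05 -0.02  0.03] g 0.0551 t 24.45
```

View pics/side11z.png

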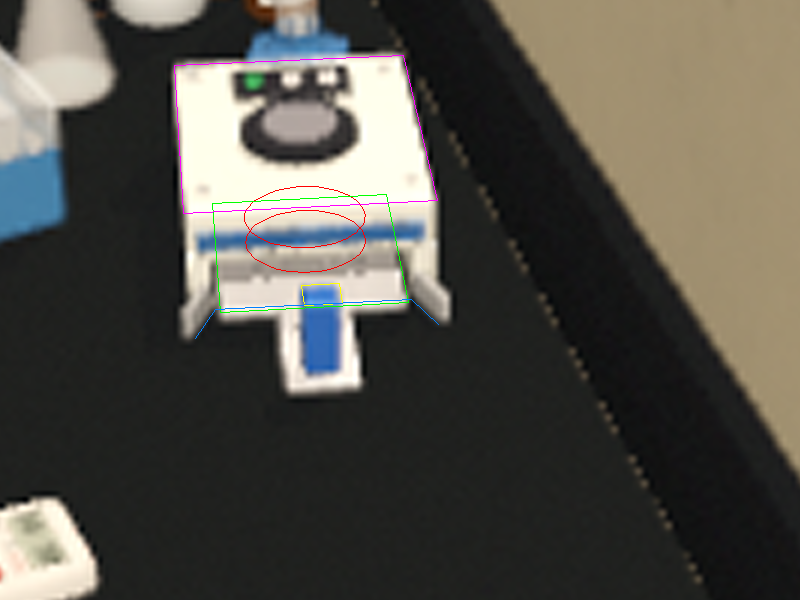

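View pics/top11z.png

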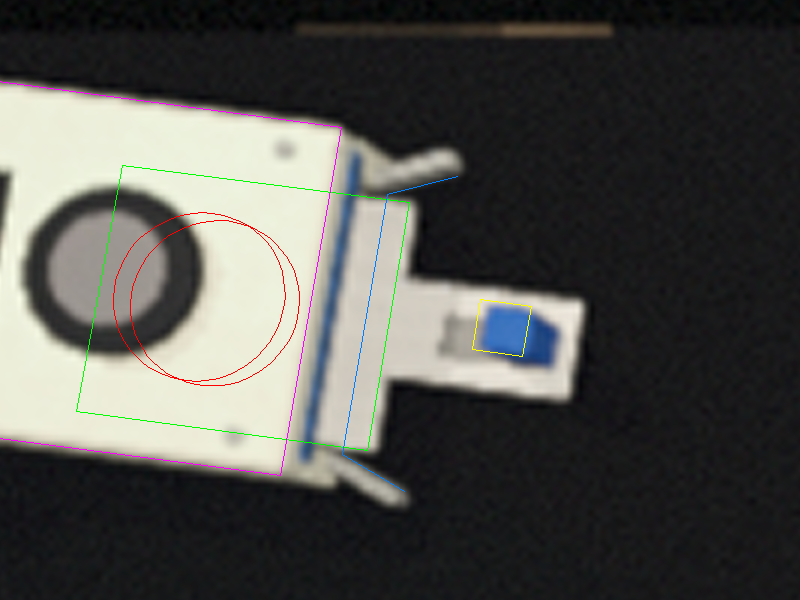

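```bash
python3 -c "
from h import *
f=grab_frame('side');f2=grab_frame('top')
u=np.array([np.cos(1.43),np.sin(1.43)]);n=np.array([-u[1],u[0]]);o=np.array([.461,.1585])
def edge(img,f,lat,s0,z=.005):
    g=cv2.cvtColor(img,cv2.COLOR_BGR2GRAY).astype(np.float32)
    ss=np.arange(s0-.012,s0+.012,.0002)
    P=np.array([[*(o+u*s+n*lat),z] for s in ss]);q=proj(f,P).astype(np.float32)
    v=cv2.remap(g,q[:,0].reshape(1,-1),q[:,1].reshape(1,-1),cv2.INTER_LINEAR)[0]
    m=(v.min()+v.max())/2;i=np.argmax(v>m);return ss[i],v.min(),v.max()
# tongue end at rear -0.195? search, plate front edge at rear-.120
for tag,rear in(('8',-.0400),('10',.0957),('11',.1087)):
  for c,ff in(('side',f),('top',f2)):
    img=cv2.imread(f'pics/{c}{tag}.png')
    print(tag,c,[(lat,round(float(edge(img,ff,lat,rear-.12)[0]-(rear-.12))*1000,2)) for lat in(-.048,-.045,-.04,-.035,.035,.04,.045,.048)],[(lat,round(float(edge(img,ff,lat,rear-.195)[0]-(rear-.195))*1000,2)) for lat in(-.016,-.013,.013,.016)])
"
```

```text
8 side [(-0.048, -3.8), (-0.045, -3.6), (-0.04, -4.2), (-0.035, -4.2), (0.035, -4.2), (0.04, -4.4), (0.045, -4.4), (0.048, -4.4)] [(-0.016, -3.6), (-0.013, -4.0), (0.013, -4.0), (0.016, -4.0)]
8 top [(-0.048, -9.4), (-0.045, -5.0), (-0.04, -0.8), (-0.035, -1.4), (0.035, -12.0), (0.04, -12.0), (0.045, -0.4), (0.048, -2.0)] [(-0.016, -1.8), (-0.013, -0.8), (0.013, -2.0), (0.016, -2.2)]
10 side [(-0.048, -5.8), (-0.045, -5.8), (-0.04, -5.6), (-0.035, -5.4), (0.035, -5.4), (0.04, -5.4), (0.045, -5.8), (0.048, -6.4)] [(-0.016, -4.4), (-0.013, -4.8), (0.013, -5.4), (0.016, -5.2)]
10 top [(-0.048, -12.0), (-0.045, -12.0), (-0.04, -12.0), (-0.035, -12.0), (0.035, -3.6), (0.04, -3.4), (0.045, -3.2), (0.048, -3.6)] [(-0.016, -12.0), (-0.013, -12.0), (0.013, -2.8), (0.016, -3.0)]
11 side [(-0.048, -4.8), (-0.045, -6.2), (-0.04, -6.0), (-0.035, -6.0), (0.035, -5.4), (0.04, -5.6), (0.045, -5.4), (0.048, -5.4)] [(-0.016, -4.8), (-0.013, -4.8), (0.013, -6.2), (0.016, -6.2)]
11 top [(-0.048, -3.2), (-0.045, -3.6), (-0.04, -4.0), (-0.035, -3.8), (0.035, -4.0), (0.04, -3.6), (0.045, -3.6), (0.048, -3.8)] [(-0.016, -3.4), (-0.013, -3.4), (0.013, -3.2), (0.016, -3.4)]
```

The tray sits within about 0.5 mm of where I first felt the buffer. That isn't enough to prove it is still touching after the springback. I'll go back with the fingers open, nudge the post from behind, and back off slowly so contact is certain.

apply_moves --pt "55 0 -40 30 0 0 0" --pt "55 0 -80 60 0 0 0" --pt "55 0 -120 90 0 0 0" --pt "55 0 -160 120 0 0 0" --pt "55 0 -200 150 0 0 0" --pt "55 0 -240 180 0 0 0" --pt "55 0 -280 195 0 0 0" --pt "55 0 -320 200 0 0 0" --pt "55 0 -360 200 0 0 0" --pt "55 35 -360 200 0 0 0" --pt "55 75 -360 200 0 0 0" --pt "55 115 -360 200 0 0 0" --pt "55 155 -360 200 0 0 0" --pt "55 195 -360 200 0 0 0" --pt "55 230 -360 200 0 0 0" --pt "55 250 -360 200 0 0 0" --pt "55 250 -360 200 0 0 0"

```text
clock: 26.35
tcp_pos: [0.4494, 0.0886, 0.0781]
orientation: [0.111, 1.572, -0.115]
contact_force: [0.2, -1.2, 0.5]
grip_width: 0.0549
```

```bash
python3 -c "
from st import *
st()
wp([(.4512,.0912,.016)])"
```

```text
rear s 0.1091 lat post 0.0017 yaw 1.4267 z 0.0781 F along -1.14 lat -0.33 z 0.52 mom [-0.03  0.01 -0.01] g 0.0549 t 26.35
(0.4512, 0.0912, 0.016) [62.1  3.   1.6]
tcp [0.4494 0.0886 0.0781] yaw y 1.4267 tilt [-0.004 -0.002 -1.   ] F [ 0.17 -1.17  0.52] g 0.0549 t 26.35
```

apply_moves --pt "55 0 0 0 0 0 0" --pt "55 10 0 0 0 0 0" --pt "55 25 0 0 0 0 0" --pt "55 40 0 0 0 0 0" --pt "55 52 0 0 0 0 0" --pt "55 60 0 0 0 0 0" --pt "55 60 0 0 0 0 0" --pt "55 60 0 0 0 0 0"

```text
clock: 27.15
tcp_pos: [0.4515, 0.0907, 0.0199]
orientation: [0.111, 1.568, -0.111]
contact_force: [-0.8, -0.2, -0.4]
grip_width: 0.0552
```

```bash
python3 -c "
from st import *
st()
wp([(.4512,.0912,.016)])"
```

```text
rear s 0.1116 lat post -0.0001 yaw 1.4298 z 0.0199 F along -0.35 lat 0.73 z -0.38 mom [-0.04 -0.01  0.02] g 0.0552 t 27.15
(0.4512, 0.0912, 0.016) [ 3.9  0.4 -0.4]
tcp [0.4515 0.0907 0.0199] yaw y 1.4298 tilt [ 0.  0. -1.] F [-0.77 -0.25 -0.38] g 0.0552 t 27.15
```

apply_moves --pt "45 2 0 0 0 0 0" --pt "36 2 0 0 0 0 0" --pt "36 2 0 0 0 0 0" --pt "36 2 1 0 0 0 0" --pt "36 2 2 0 0 0 0" --pt "36 2 3 0 0 0 0" --pt "36 2 3.5 0 0 0 0" --pt "36 2 3.5 0 0 0 0"

```text
clock: 27.95
tcp_pos: [0.4517, 0.0944, 0.0176]
orientation: [0.11, 1.568, -0.11]
contact_force: [0.3, 0.0, -0.9]
grip_width: 0.0361
```

apply_moves --pt "36 0 0.5 0 0 0 0" --pt "36 0 1 0 0 0 0"

```text
clock: 28.15
tcp_pos: [0.4518, 0.0952, 0.0176]
orientation: [0.111, 1.568, -0.111]
contact_force: [-0.4, -0.4, -0.7]
grip_width: 0.0356
```

apply_moves --pt "36 0 0.5 0 0 0 0" --pt "36 0 1 0 0 0 0"

```text
clock: 28.35
tcp_pos: [0.4519, 0.0957, 0.0176]
orientation: [0.11, 1.568, -0.111]
contact_force: [-0.6, -2.7, 1.1]
grip_width: 0.0357
```

apply_moves --pt "36 0 0.5 0 0 0 0" --pt "36 0 1 0 0 0 0"

```text
clock: 28.55
tcp_pos: [0.452, 0.0964, 0.0176]
orientation: [0.111, 1.568, -0.112]
contact_force: [-0.5, -4.0, 1.8]
grip_width: 0.036
```

apply_moves --pt "36 0 0.5 0 0 0 0" --pt "36 0 1 0 0 0 0"

```text
clock: 28.75
tcp_pos: [0.4521, 0.0971, 0.0176]
orientation: [0.11, 1.568, -0.112]
contact_force: [-0.7, -7.1, 2.6]
grip_width: 0.036
```

apply_moves --pt "36 0 0.5 0 0 0 0" --pt "36 0 1 0 0 0 0"

```text
clock: 28.95
tcp_pos: [0.4521, 0.0976, 0.0175]
orientation: [0.11, 1.568, -0.113]
contact_force: [-0.2, -7.9, 1.7]
grip_width: 0.036
```

apply_moves --pt "36 0 0.5 0 0 0 0" --pt "36 0 1 0 0 0 0"

```text
clock: 29.15
tcp_pos: [0.4522, 0.0981, 0.0176]
orientation: [0.11, 1.568, -0.114]
contact_force: [-1.0, -10.0, 2.5]
grip_width: 0.0358
```

apply_moves --pt "36 0 0.2 0 0 0 0" --pt "36 0 0.2 0 0 0 0" --pt "36 0 0.2 0 0 0 0" --pt "36 0 0.2 0 0 0 0" --pt "36 0 0.2 0 0 0 0" --pt "36 0 0.2 0 0 0 0" --pt "36 0 0.2 0 0 0 0" --pt "36 0 0.2 0 0 0 0" --pt "36 0 0.2 0 0 0 0" --pt "36 0 0.2 0 0 0 0" --pt "36 0 0.2 0 0 0 0"

```text
clock: 30.25
tcp_pos: [0.4522, 0.0981, 0.0175]
orientation: [0.11, 1.568, -0.114]
contact_force: [-0.8, -9.1, 3.4]
grip_width: 0.0361
```

apply_moves --pt "36 0 -0.4 0 0 0 0" --pt "36 0 -0.8 0 0 0 0" --pt "36 0 -1.2 0 0 0 0" --pt "36 0 -1.6 0 0 0 0" --pt "36 0 -2 0 0 0 0" --pt "36 0 -2.4 0 0 0 0" --pt "36 0 -2.8 0 0 0 0" --pt "36 0 -3.2 0 0 0 0" --pt "36 0 -3.6 0 0 0 0" --pt "36 0 -4 0 0 0 0" --pt "36 0 -4.4 0 0 0 0"

```text
clock: 31.35
tcp_pos: [0.4521, 0.0965, 0.0176]
orientation: [0.111, 1.568, -0.11]
contact_force: [-0.2, -0.8, -0.1]
grip_width: 0.036
```

apply_moves --pt "36 0 -0.4 0 0 0 0" --pt "36 0 -0.8 0 0 0 0" --pt "36 0 -1.2 0 0 0 0" --pt "36 0 -1.6 0 0 0 0" --pt "36 0 -2.5 0 0 0 0" --pt "36 0 -4 0 0 0 0" --pt "36 0 -6 0 0 0 0" --pt "44 0 -7 0 0 0 0" --pt "50 0 -7 0 0 0 0" --pt "55 0 -7 0 0 0 0"

```text
clock: 32.35
tcp_pos: [0.451, 0.0891, 0.0176]
orientation: [0.111, 1.568, -0.111]
contact_force: [-1.1, -0.2, 0.5]
grip_width: 0.055
```

apply_moves --pt "55 -10 0 0 0 0 0" --pt "55 -25 0 0 0 0 0" --pt "55 -50 0 0 0 0 0" --pt "55 -85 0 0 0 0 0" --pt "55 -120 0 0 0 0 0" --pt "55 -160 0 0 0 0 0" --pt "55 -200 0 0 0 0 0" --pt "55 -240 0 0 0 0 0" --pt "55 -280 0 0 0 0 0" --pt "55 -315 0 0 0 0 0" --pt "55 -315 40 0 0 0 0" --pt "55 -315 80 -5 0 0 0" --pt "55 -315 120 -20 0 0 0" --pt "55 -315 160 -50 0 0 0" --pt "55 -315 200 -80 0 0 0" --pt "55 -315 240 -110 0 0 0" --pt "55 -315 280 -140 0 0 0" --pt "55 -315 320 -170 0 0 0" --pt "55 -315 360 -200 0 0 0" --pt "55 -315 360 -200 0 0 0"

```text
clock: 34.35
tcp_pos: [0.2974, 0.4797, 0.3321]
orientation: [0.102, 1.57, -0.102]
contact_force: [-0.7, -1.1, -0.1]
grip_width: 0.0547
```

```bash
python3 -c "
from st import *
s=.049
look('12',(.461+.1403*s,.1585+.9901*s,1.43),crop=dict(side=(250,90),top=(130,125)),k=6)
s=r.get_obs();print(s['clock'],s['contact_force'],np.abs(s['qvel']).max())
a=cv2.imread('pics/top12.png');b=cv2.imread('pics/side12.png');cv2.imwrite('pics/full12.png',cv2.resize(np.vstack([a[60:320],b[60:360]]),None,fx=1,fy=1))
"
```

```text
34.45 [ 0.90452798 -0.7182185  -0.74348646] 0.046692936189903195
```

View pics/top12z.png

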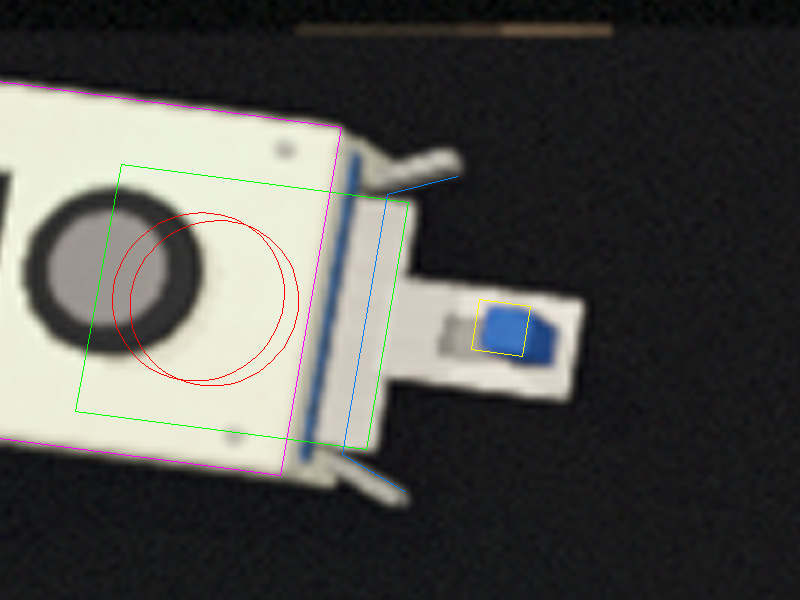

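View pics/full12.png

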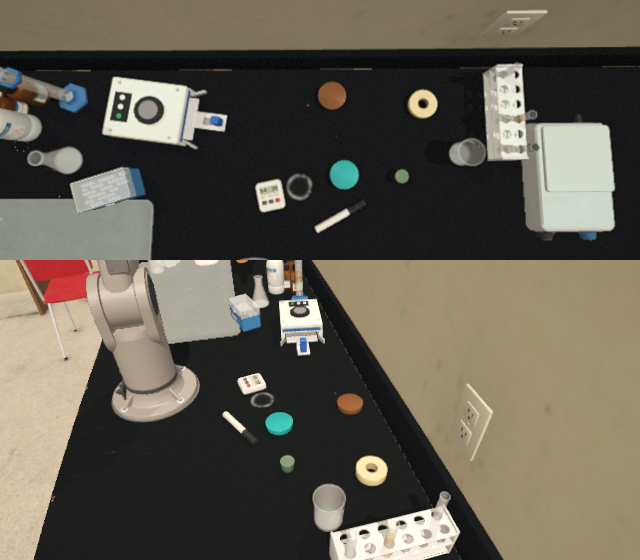

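```bash
python3 -c "
from h import *
i=cv2.imread('pics/side12.png')
cv2.imwrite('pics/slot12.png',cv2.resize(i[120:165,270:340],None,fx=11,fy=11,interpolation=cv2.INTER_CUBIC))"
```

```text
(no output)
```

View pics/slot12.png

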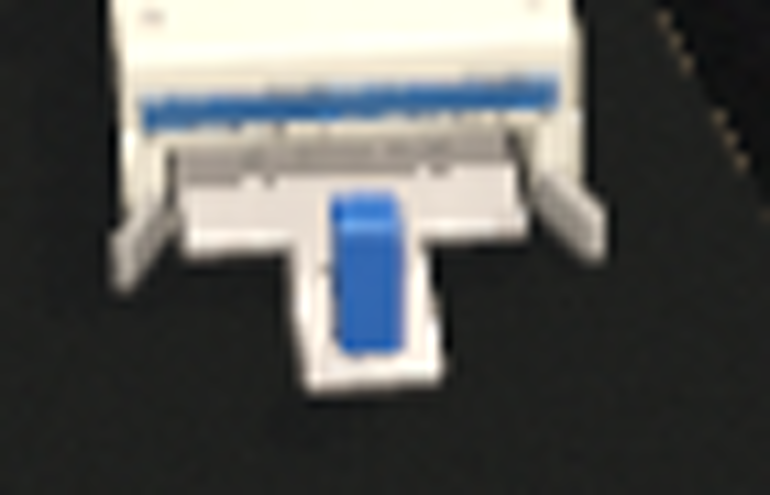

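The tray sits straight in the slot with its grip at (210,121) in the top view. The dish is under the hood and the bystanders look unmoved. I'll hand it in.

```bash
python3 -c "
from bench import r
print(r.hand_in(), r.get_obs()['clock'])"
```

```text
the job is handed in; nothing more can be done
the job is handed in; nothing more can be done
```

The job is handed in at about 34.5 s: the dish is in the tray's recess, and the tray is under the hood, resting against the stop.

- **Dish:** I set it down between the pins without feeling any contact with them. The side view showed it flat on the tray and riding along as the tray moved. Once it was under the hood I could not see it.
- **Pressing the stop:** I felt the stop about 108 mm inside the slot. I pressed with the post gripped for about 1.3 s, at roughly 6–8 N beyond the tray's drag.
- **Second press:** After letting go, the pictures could not settle the tray's position to better than about 0.5 mm. I went back and pushed the post from behind with the fingers open, at about 8 N net for 1.1 s. The force rose by about 2.9 N per mm from the first touch, so the tray had still been against the stop, or within about 0.3 mm of it. I then backed off slowly, and the force fell to about zero while the tray was still roughly 1 mm into the buffer.
- **Last pictures:** The tray is straight in the slot, the other things look unmoved, and the robot is clear of everything.
- **Disagreement:** The camera puts the tray 2.5–4 mm further out than the arm's own readings (up to 6 mm in the side view). That offset was there before the tray met the stop, so I took it as camera and reader-fit error.

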